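Dry-set a lath glue-up and weigh down its joints

TASK

Set up the glue-up on the plywood board as a dry run: lay the loose wooden batten on the black rubber pad, centred and in line with it, then lay the thin lath flat across the batten and the screwed-down rail, square to both and centred over the board. Then weigh down the two joints: lay the brass padlock on the lath over the middle of the rail, and stand the iron weight on the lath over the middle of the batten. Keep the weight upright throughout, and leave the roll of black tape and the paint brush where they are.

Things in the scene. Friction and masses are not known exactly. Their poses are not given: they have to be found in the camera images.
- press_board: fixed plywood board, 160 (its x) x 180 (its y) x 12 mm thick, with a small steel screw head at each corner; origin at the centre of its underside, z up. The rail and the pad lie on it, both with their long sides along the board's x, one 55 mm from its centre toward the board's +y and the other 55 mm toward its -y; which is on which side changes. The lath in the end lies along the board's y, over the board's centre.
- rail: fixed brown wooden rail screwed to the board (two steel screw heads in its top), 140 long (its x) x 45 wide (its y) x 34 mm high; origin at the centre of its underside, which is 12 mm above the bench, so its top is 46 mm above the bench
- pad: fixed flat black rubber pad on the board, 146 long (its x) x 51 wide (its y) x 2 mm thick; origin at the centre of its underside, which is 12 mm above the bench, so its top is 14 mm above the bench
- batten: loose dark wooden batten, a plain block 45 wide (its x) x 140 long (its y) x 32 mm high, 0.11 kg give or take; origin at the centre of its underside. On the pad its top is level with the rail's, 46 mm above the bench.
- lath: loose thin pale wooden lath, 50 wide (its x) x 170 long (its y) x 8 mm thick, with two small dark dots near its ends, 0.08 kg; origin at the centre of its underside. Lying on batten and rail its top is 54 mm above the bench.
- weight: loose dark cast-iron bench weight, a round block 62 mm in diameter and 36 mm high with a round knob on top, 68 mm tall over all, 0.6 kg give or take; the knob is 26 mm in diameter from 52 to 66 mm above the underside, on a neck 18 mm thick; it can be gripped by the knob from above; origin at the centre of its underside, z up
- padlock: loose brass padlock lying flat, 62 x 40 x 17 mm, about 0.12 kg; origin at the centre of its outline, on its underside. The solid body, 40 mm wide along its y, fills x from -3 to +31 mm; the steel shackle fills x from -31 to -3 mm. Its y is the way to grip it, on the body at x = +14 mm.
- tape_roll: bystander: roll of black tape lying flat, 68 mm in diameter, 18 mm high; origin at the centre of its underside; to be left alone
- brush: bystander: paint brush lying flat, 52 (its x) x 207 (its y) x 15 mm, handle toward its +y; origin at the centre of its underside; to be left alone

How it is judged:
By the outcome, as a careful person would: the job done as asked, in the order asked, and still so for the second after the job is handed in, with the robot touching nothing.
It also fails if it takes over 109 s, if anything falls off the work surface, if the arm or the gripper's body presses on something with over 40 N, if the wrist force passes 120 N, or if a joint passes its speed limit or range.

ROBOT

A 6-joint arm with a two-finger parallel gripper is mounted at the origin on the work surface; the furniture and walls round the work are solid. World frame = base frame: x ahead of the robot, y to its left, z up, the work surface at z = 0. Lengths are in m, angles in rad, forces in N, time in s.
With the tool pointing down it reaches from about 0.375 to 0.975 m from the base axis. Payload 3.8 kg.
Tool frame: the origin (TCP) lies at the very end of the fingers, on their centre line; the grasp point (between the pads) lies 19 mm behind it; z points along the fingers, y is the direction in which the jaws open and shut (so a half turn about z gives the same grasp; the last joint's range is limited). The gripper opens to 85 mm and grips with 20 to 120 N. Pads are 22 mm wide; open, the fingers measure 114 mm over their backs; the gripper's body (76 mm by 85 mm) begins 54 mm behind the grasp point. The pads swing forward as they close: fully open they stand 13 mm farther back than shut.
Start: joints at [1.112, 0.264, 1.604, -0, 1.274, -0.037], TCP at [0.276, 0.616, 0.231] pointing down, gripper open.
Joint ranges: [-2.63, 2.63], [-0.94, 2.18], [0.31, 2.57], [-1.31, 4.45], [0, 2.66], [-2.55, 2.55]. Speed limits (rad/s): [2.57, 2.57, 3.14, 3.14, 3.14, 3.14].

INTERFACE

Orientations are given as a rotation vector (axis times angle).
In Python, from workcell import bot, viewer gives the robot as it stands.
- The arm moves only by the tool jog_arm, never from a script. Its argument "motion" is a list of rows, each an object of numbers: "dx", "dy", "dz": the shift along the world's x, y, z in cm; "turn": the turn about the world's z in rad. A call has 1 to 12 rows; each row shifts and turns the commanded pose from where the row before left it; what a row does not reach is not made up. A row lasts 1/12 s, in which the tool goes at most 41.7 mm and 7.16 degrees, less where a joint would pass 70% of its speed; a pose out of reach is approached as far as the arm can. A call is refused whole if a number of a shift passes 4.17 or a number of a turn 0.125, either way. A call with a gripper value outside its range is refused whole. "fingers" is the finger opening in cm, from 0 to 8.54, set as the call begins (left out, the last holds). The fingers move at their own pace and stop on an object; "grip_force" is the grip in N (left out, the last holds). Time passes only in rows, so rows that do not move let the fingers close. It gives the time, the measured TCP pose, the force and the opening at its end, in the units of the state.
- bot.read_state(): the state, without advancing time (a new reading comes with each control period).
- viewer.read_camera(name): name is "side" or "top" or "wrist"; returns (picture, depth): 384x512x3 uint8, red, green, blue; 384x512 float32, m along the optical axis (not along the pixel's ray), 0 where there is no reading.
- viewer.camera_info(name): a dict with "vertical_fov" (degrees; the focal length in pixels is half the picture's height over the tangent of half this angle, whatever the lens; pixels are square), "cx", "cy" (the principal point, pixels), "R" (3x3) and "t" (3): a world point X has camera coordinates R X + t. Camera axes: x right, y down, z forward; pixel columns grow to the right and rows downward; lengths in m; the calibration is good to about 2 mm. A picture is of the moment at which its call begins: read the wrist's pose just before it. camera_info takes no time and is no camera call; for the wrist camera it gives the pose at the moment of the call.
- bot.finish_job(): hands the job in, once; it reports no verdict.
The state is a dict: "time": time; "q": joint angles; "joint_vel": joint speeds; "joint_torque": joint torques, N m; "tool_pos": TCP position; "tcp_rot": TCP orientation; "wrist_force": force on the tool from outside, world axes, zero at the start; "torque": the same for the moment, N m; "width": opening from 0.0 (shut) to 1.0 (fully open).
Only numpy, scipy, OpenCV 4.12 (cv2) and the standard library are available. Lean on these libraries where they do the work, as an engineer would, in place of code of your own. Each camera call takes 0.05 s, during which the arm holds its last target. There are 200 camera calls.

## Working session

There is one attempt and no reset: what is moved stays moved. The work goes in short steps, Python scripts to look and compute and a tool call to move; the robot and the scene stay as the last step left them, time stands still between calls to the robot, and variables do not carry over. Pictures are saved under pics/ and viewed, about 12 in all and at most 16, crops included, and the job is handed in when it is done.

Besides the shell and the picture viewer there is one more tool, called after ">>>" in YAML: its name, and indented under it one key for each argument. jog_arm: Moves the arm, as the interface text tells. Its arguments: {"type":"object","properties":{"motion":{"type":"array"},"fingers":{"type":"number"},"grip_force":{"type":"number"}},"required":["motion"]}

```bash
mkdir -p pics; ls
cat > h.py <<'E'
from workcell import bot, viewer
import numpy as np, cv2
def shot(n,f=None):
    i=viewer.camera_info(n); p,d=viewer.read_camera(n)
    if f: cv2.imwrite('pics/'+f,cv2.cvtColor(p,cv2.COLOR_RGB2BGR))
    return p,d,i
def foc(i): return 192/np.tan(np.radians(i['vertical_fov'])/2)
def plane(i,uv,z):
    uv=np.atleast_2d(np.array(uv,float)); R=np.array(i['R']);t=np.array(i['t'])
    r=np.c_[(uv-[i['cx'],i['cy']])/foc(i),np.ones(len(uv))]@R
    c=-R.T@t
    return c+r*((z-c[2])/r[:,2])[:,None]
def cloud(d,i):
    v,u=np.mgrid[:384,:512]; f=foc(i)
    P=np.stack([(u-i['cx'])/f*d,(v-i['cy'])/f*d,d],-1)-np.array(i['t'])
    return P@np.array(i['R'])
E
python3 - <<'E'
from h import *
for n in('top','side'):
    p,d,i=shot(n,n+'0.png'); print(i); np.savez(n+'0.npz',p=p,d=d)
    print(d.min(),d.max())
s=bot.read_state();print(s)
E
```

```text
pics
{'vertical_fov': 52.1945087942165, 'cx': 254.1930547810288, 'cy': 190.1972621968687, 'R': array([[-0.01562624, -0.99986609, -0.0048597 ],
       [-0.98016517,  0.01627833, -0.19751266],
       [ 0.19756532,  0.00167693, -0.98028829]]), 't': array([0.00379724, 0.49862722, 1.04742759])}
0.0 2.3526397
{'vertical_fov': 57.631954976253866, 'cx': 257.19049613786075, 'cy': 187.41162203622108, 'R': array([[ 0.95420066, -0.29846562,  0.02047841],
       [-0.12504305, -0.4600774 , -0.87902959],
       [ 0.27178177,  0.83620994, -0.47632721]]), 't': array([-0.48001808,  0.08706609,  0.89343004])}
0.0 3.4774241
{'time': 0.1, 'q': array([ 1.11208596e+00,  2.64666089e-01,  1.60526603e+00,  2.41291224e-05,
        1.27374597e+00, -3.69217134e-02]), 'joint_vel': array([ 0.00017094,  0.00032274, -0.00353616,  0.00239307,  0.00018807,
        0.00098482]), 'joint_torque': array([-5.26518634e-04, -5.16706359e+01, -3.68591738e+01, -6.99610678e-05,
        6.31294388e-03, -3.10815574e-05]), 'tool_pos': array([0.27604271, 0.61522006, 0.23007902]), 'tcp_rot': array([-0.6575425 , -3.07146187,  0.00316629]), 'wrist_force': array([0.17935467, 0.39480172, 0.32996132]), 'torque': array([-0.00251968,  0.00229615, -0.05152018]), 'width': 1.0023045985109642}
```

View pics/top0.png

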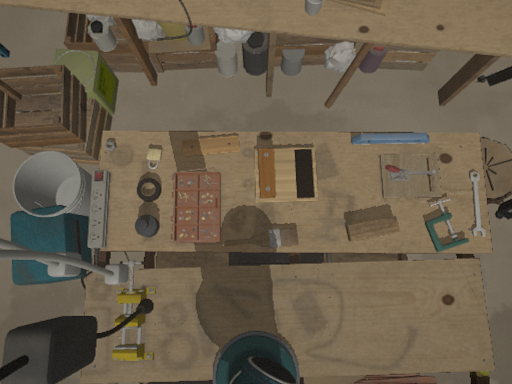

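View pics/side0.png

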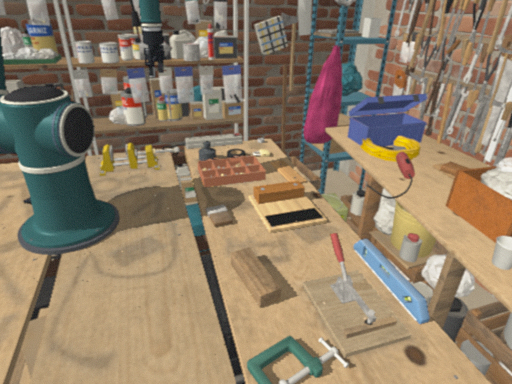

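The top view shows the board at (285,173) with the rail left and the pad right, the weight at (147,225), the tape at (149,188) and the padlock at (154,156). The probable batten is at (372,222) and the lath at (215,145). I'll zoom in to settle those.

Run:
```python
from h import *
z=np.load('top0.npz');p=cv2.cvtColor(z['p'],cv2.COLOR_RGB2BGR)
a=cv2.resize(p[120:260,130:420],(790,381),interpolation=cv2.INTER_CUBIC)
cv2.imwrite('pics/c1.png',a)
i=viewer.camera_info('top');P=cloud(z['d'],i)
print('c',-i['R'].T@i['t'])
for u,v in[(285,173),(266,173),(305,173),(154,156),(149,178),(147,225),(200,147),(225,144),(372,222),(270,235),(245,215),(340,190),(280,237)]:print(u,v,P[v,u].round(3))
```

```text
c [ 0.281861   -0.00607656  1.12528464]
285 173 [ 0.555 -0.095  0.014]
266 173 [ 0.549 -0.038  0.045]
305 173 [ 0.554 -0.153  0.014]
154 156 [0.613 0.289 0.015]
149 178 [0.546 0.3   0.019]
147 225 [0.404 0.289 0.064]
200 147 [0.641 0.155 0.007]
225 144 [0.649 0.081 0.008]
372 222 [ 0.406 -0.332  0.033]
270 235 [ 0.376 -0.047  0.014]
245 215 [ 0.436  0.024 -0.003]
340 190 [ 0.505 -0.255  0.001]
280 237 [ 0.37  -0.075  0.011]
```

View pics/c1.png

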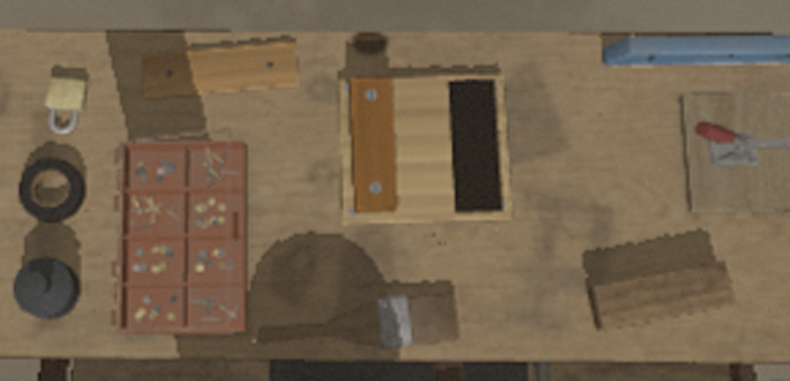

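```bash
cat >> h.py <<'E'
def rect(P,m):
    m=cv2.morphologyEx(m.astype(np.uint8),cv2.MORPH_OPEN,np.ones((3,3)))
    n,l,s,c=cv2.connectedComponentsWithStats(m)
    k=1+np.argmax(s[1:,4]); q=P[l==k]
    r=cv2.minAreaRect((q[:,:2]*1000).astype(np.float32))
    box=cv2.boxPoints(r); e=box[1]-box[0]; g=box[2]-box[1]
    L=e if np.hypot(*e)>np.hypot(*g) else g
    return dict(c=np.round(r[0],1),size=np.round(sorted(r[1]),1),long=round(float(np.degrees(np.arctan2(L[1],L[0]))%180),2),z=round(float(np.median(q[:,2])),4),n=len(q))
E
python3 - <<'E'
from h import *
z=np.load('top0.npz');p=z['p'].astype(int);i=viewer.camera_info('top');P=cloud(z['d'],i)
X,Y,Z=P[...,0],P[...,1],P[...,2]
reg=lambda a,b,c,d:(X>a)&(X<b)&(Y>c)&(Y<d)
print('bench z',np.median(Z[reg(.45,.55,-.35,-.25)]),Z[reg(.45,.55,-.35,-.25)].std())
print('batten',rect(P,reg(.3,.5,-.45,-.22)&(Z>.022)))
print('lath',rect(P,reg(.58,.70,.04,.24)&(Z>.004)&(Z<.02)))
print('rail',rect(P,reg(.45,.65,-.12,.06)&(Z>.035)))
print('board',rect(P,reg(.42,.68,-.22,.06)&(Z>.007)))
print('pad',rect(P,reg(.42,.68,-.22,-.1)&(Z>.007)&(p.sum(-1)<120)))
print('padlock',rect(P,reg(.56,.68,.24,.35)&(Z>.007)))
print('weight body',rect(P,reg(.3,.46,.22,.36)&(Z>.02)))
print('knob',rect(P,reg(.3,.46,.22,.36)&(Z>.055)))
print('brush',rect(P,reg(.3,.42,-.13,.12)&(Z>.005)))
E
```

```text
bench z -0.0012433202413074198 0.0021396577021411877
batten {'c': array([ 388.9, -335. ]), 'size': array([ 45.1, 140.8]), 'long': 99.82, 'z': 0.0314, 'n': 813}
lath {'c': array([645.3, 124.2]), 'size': array([ 50.6, 168.8]), 'long': 94.5, 'z': 0.008, 'n': 843}
rail {'c': array([551.6, -41. ]), 'size': array([ 45. , 139.4]), 'long': 0.86, 'z': 0.0457, 'n': 751}
board {'c': array([553.2, -95.9]), 'size': array([160.2, 179.9]), 'long': 90.87, 'z': 0.0134, 'n': 3242}
pad {'c': array([ 570.9, -149.1]), 'size': array([ 45.9, 111.1]), 'long': 0.7, 'z': 0.0137, 'n': 430}
padlock {'c': array([620. , 289.7]), 'size': array([34.8, 40.2]), 'long': 84.63, 'z': 0.0147, 'n': 156}
weight body {'c': array([406.2, 300. ]), 'size': array([59. , 60.9]), 'long': 89.42, 'z': 0.0373, 'n': 406}
knob {'c': array([407. , 300.6]), 'size': array([22.5, 24.6]), 'long': 85.84, 'z': 0.0658, 'n': 75}
brush {'c': array([365.5, -21.5]), 'size': array([ 51.4, 205.5]), 'long': 92.86, 'z': 0.0123, 'n': 844}
```

>>> jog_arm:
  motion:
    - {"dx": 1.45, "dy": -3.45, "turn": -0.04}
    - {"dx": 1.45, "dy": -3.45, "turn": -0.04}
    - {"dx": 1.45, "dy": -3.45, "turn": -0.04}
    - {"dx": 1.45, "dy": -3.45, "turn": -0.04}
    - {"dx": 1.45, "dy": -3.45, "turn": -0.04}
    - {"dx": 1.45, "dy": -3.45, "turn": -0.04}
    - {"dx": 1.45, "dy": -3.45, "turn": -0.04}
    - {"dx": 1.45, "dy": -3.45, "turn": -0.04}
    - {"dx": 1.45, "dy": -3.45, "turn": -0.04}
    - {"dx": 1.45, "dy": -3.45, "turn": -0.04}
    - {"dx": 1.45, "dy": -3.45, "turn": -0.04}
    - {"dx": 1.45, "dy": -3.45, "turn": -0.04}
  fingers: 8.5
  grip_force: 50

```text
validation failed for argument at $.mo...
```

>>> jog_arm:
  motion:
    - {"dy": -3.35, "turn": -0.04}
    - {"dy": -3.35, "turn": -0.04}
    - {"dy": -3.35, "turn": -0.04}
    - {"dy": -3.35, "turn": -0.04}
    - {"dy": -3.35, "turn": -0.04}
    - {"dy": -3.35, "turn": -0.04}
    - {"dy": -3.35, "turn": -0.04}
    - {"dy": -3.35, "turn": -0.04}
    - {"dy": -3.35, "turn": -0.04}
    - {"dy": -3.35, "turn": -0.04}
    - {"dy": -3.35, "turn": -0.04}
    - {"dy": -3.35, "turn": -0.04}

```text
validation failed for argument at $.mo...
```

>>> jog_arm:
  motion:
    - {"dx": -0.6, "dy": -1.35, "dz": -0.8}
    - {"dx": -0.6, "dy": -1.35, "dz": -0.8}
    - {"dx": -0.6, "dy": -1.35, "dz": -0.8}
    - {"dx": -0.6, "dy": -1.35, "dz": -0.8}
    - {"dx": -0.6, "dy": -1.35, "dz": -0.8}
    - {"dx": -0.6, "dy": -1.35, "dz": -0.8}
    - {"dx": -0.6, "dy": -1.35, "dz": -0.8}
    - {"dx": -0.6, "dy": -1.35, "dz": -0.8}
    - {"dx": -0.6, "dy": -1.35, "dz": -0.8}
    - {"dx": -0.6, "dy": -1.35, "dz": -0.8}
    - {}
    - {}

```text
validation failed for argument at $.mo...
```

>>> jog_arm:
  motion:
    - {"dx": 1.45, "dy": -3.45, "dz": 0, "turn": -0.04}
    - {"dx": 1.45, "dy": -3.45, "dz": 0, "turn": -0.04}
    - {"dx": 1.45, "dy": -3.45, "dz": 0, "turn": -0.04}
    - {"dx": 1.45, "dy": -3.45, "dz": 0, "turn": -0.04}
    - {"dx": 1.45, "dy": -3.45, "dz": 0, "turn": -0.04}
    - {"dx": 1.45, "dy": -3.45, "dz": 0, "turn": -0.04}
    - {"dx": 1.45, "dy": -3.45, "dz": 0, "turn": -0.04}
    - {"dx": 1.45, "dy": -3.45, "dz": 0, "turn": -0.04}
    - {"dx": 1.45, "dy": -3.45, "dz": 0, "turn": -0.04}
    - {"dx": 1.45, "dy": -3.45, "dz": 0, "turn": -0.04}
    - {"dx": 1.45, "dy": -3.45, "dz": 0, "turn": -0.04}
    - {"dx": 1.45, "dy": -3.45, "dz": 0, "turn": -0.04}
  fingers: 8.5
  grip_force: 50

```text
time: 1.1
tool_pos: [0.4503, 0.2, 0.231]
tcp_rot: [-1.371, -2.826, 0.0]
wrist_force: [1.6, 0.0, -0.3]
width: 0.995
```

>>> jog_arm:
  motion:
    - {"dx": 0, "dy": -3.35, "dz": 0, "turn": -0.04}
    - {"dx": 0, "dy": -3.35, "dz": 0, "turn": -0.04}
    - {"dx": 0, "dy": -3.35, "dz": 0, "turn": -0.04}
    - {"dx": 0, "dy": -3.35, "dz": 0, "turn": -0.04}
    - {"dx": 0, "dy": -3.35, "dz": 0, "turn": -0.04}
    - {"dx": 0, "dy": -3.35, "dz": 0, "turn": -0.04}
    - {"dx": 0, "dy": -3.35, "dz": 0, "turn": -0.04}
    - {"dx": 0, "dy": -3.35, "dz": 0, "turn": -0.04}
    - {"dx": 0, "dy": -3.35, "dz": 0, "turn": -0.04}
    - {"dx": 0, "dy": -3.35, "dz": 0, "turn": -0.04}
    - {"dx": 0, "dy": -3.35, "dz": 0, "turn": -0.04}
    - {"dx": 0, "dy": -3.35, "dz": 0, "turn": -0.04}

```text
time: 2.1
tool_pos: [0.4497, -0.2017, 0.2309]
tcp_rot: [-2.004, -2.419, 0.0]
wrist_force: [0.5, 1.1, 0.2]
width: 0.992
```

>>> jog_arm:
  motion:
    - {"dx": -0.5, "dy": -1.1, "dz": -0.5, "turn": 0}
    - {"dx": -0.5, "dy": -1.1, "dz": -0.5, "turn": 0}
    - {"dx": -0.5, "dy": -1.1, "dz": -0.5, "turn": 0}
    - {"dx": -0.5, "dy": -1.1, "dz": -0.5, "turn": 0}
    - {"dx": -0.5, "dy": -1.1, "dz": -0.5, "turn": 0}
    - {"dx": -0.5, "dy": -1.1, "dz": -0.5, "turn": 0}
    - {"dx": -0.5, "dy": -1.1, "dz": -0.5, "turn": 0}
    - {"dx": -0.5, "dy": -1.1, "dz": -0.5, "turn": 0}
    - {"dx": -0.5, "dy": -1.1, "dz": -0.5, "turn": 0}
    - {"dx": -0.5, "dy": -1.1, "dz": -0.5, "turn": 0}
    - {"dx": -0.5, "dy": -1.1, "dz": -0.5, "turn": 0}
    - {"dx": -0.5, "dy": -1.1, "dz": -0.5, "turn": 0}

```text
time: 3.1
tool_pos: [0.3898, -0.3333, 0.1708]
tcp_rot: [2.002, 2.421, 0.0]
wrist_force: [0.0, -0.2, 0.5]
width: 0.993
```

Run:
```python
from h import *
s=bot.read_state();print(s['tool_pos'],s['tcp_rot'])
p,d,i=shot('wrist','w1.png');P=cloud(d,i);X,Y,Z=np.moveaxis(P,-1,0)
print((-i['R'].T@i['t']).round(3))
print('batten',rect(P,(Z>.022)&(Z<.045)&(d>0)))
```

```text
[ 0.38983199 -0.33330278  0.1708065 ] [2.00197631e+00 2.42102438e+00 8.80030211e-06]
[ 0.374 -0.255  0.314]
batten {'c': array([ 389.2, -334.8]), 'size': array([ 45. , 140.3]), 'long': 99.96, 'z': 0.0323, 'n': 6426}
```

View pics/w1.png

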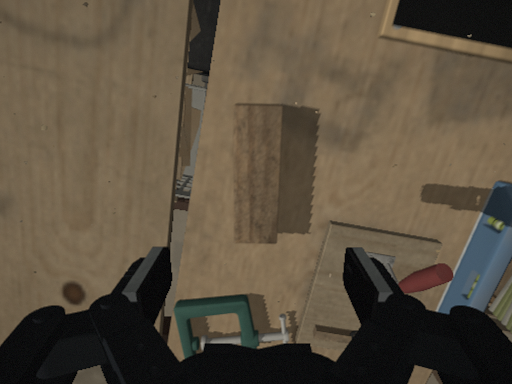

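The wrist view shows the batten at about (257,172). Its pose agrees with the top camera to 0.3 mm, so I'm descending to grasp it.

>>> jog_arm:
  motion:
    - {"dx": -0.06, "dy": -0.15, "dz": -1.5, "turn": -0.016}
    - {"dx": 0, "dy": 0, "dz": -1.5, "turn": 0}
    - {"dx": 0, "dy": 0, "dz": -1.5, "turn": 0}
    - {"dx": 0, "dy": 0, "dz": -1.5, "turn": 0}
    - {"dx": 0, "dy": 0, "dz": -1.5, "turn": 0}
    - {"dx": 0, "dy": 0, "dz": -1.5, "turn": 0}
    - {"dx": 0, "dy": 0, "dz": -1.5, "turn": 0}
    - {"dx": 0, "dy": 0, "dz": -1.5, "turn": 0}
    - {"dx": 0, "dy": 0, "dz": -1.5, "turn": 0}
    - {"dx": 0, "dy": 0, "dz": -1.5, "turn": 0}
    - {"dx": 0, "dy": 0, "dz": -0.7, "turn": 0}
    - {"dx": 0, "dy": 0, "dz": -0.7, "turn": 0}

```text
time: 4.15
tool_pos: [0.3894, -0.3335, 0.0064]
tcp_rot: [-2.021, -2.404, -0.0]
wrist_force: [-0.2, -0.9, -0.0]
width: 0.995
```

>>> jog_arm:
  motion:
    - {"dx": 0, "dy": 0, "dz": 0, "turn": 0}
    - {"dx": 0, "dy": 0, "dz": 0, "turn": 0}
    - {"dx": 0, "dy": 0, "dz": 0, "turn": 0}
    - {"dx": 0, "dy": 0, "dz": 0, "turn": 0}
    - {"dx": 0, "dy": 0, "dz": 0, "turn": 0}
    - {"dx": 0, "dy": 0, "dz": 0, "turn": 0}
    - {"dx": 0, "dy": 0, "dz": 0, "turn": 0}
    - {"dx": 0, "dy": 0, "dz": 0, "turn": 0}
  fingers: 3.5

```text
time: 4.82
tool_pos: [0.3907, -0.3345, 0.0085]
tcp_rot: [2.02, 2.403, -0.0]
wrist_force: [-0.1, 0.5, 6.1]
width: 0.518
```

>>> jog_arm:
  motion:
    - {"dx": 0, "dy": 0, "dz": 1, "turn": 0}
    - {"dx": 0, "dy": 0, "dz": 1.5, "turn": 0}
    - {"dx": 0, "dy": 0, "dz": 2, "turn": 0}
    - {"dx": 0, "dy": 0, "dz": 2.5, "turn": 0}
    - {"dx": 1, "dy": 1.1, "dz": 2, "turn": 0.0884}
    - {"dx": 1, "dy": 1.15, "dz": 1.5, "turn": 0.0884}
    - {"dx": 1, "dy": 1.15, "dz": 1, "turn": 0.0884}
    - {"dx": 1, "dy": 1.15, "dz": 0, "turn": 0.0884}
    - {"dx": 1, "dy": 1.15, "dz": 0, "turn": 0.0884}
    - {"dx": 1, "dy": 1.15, "dz": 0, "turn": 0.0884}
    - {"dx": 1, "dy": 1.15, "dz": 0, "turn": 0.0884}
    - {"dx": 1, "dy": 1.15, "dz": 0, "turn": 0.0884}

```text
time: 5.82
tool_pos: [0.4695, -0.2411, 0.1223]
tcp_rot: [-1.056, -2.957, -0.0]
wrist_force: [-0.2, -0.4, -1.0]
width: 0.515
```

>>> jog_arm:
  motion:
    - {"dx": 1, "dy": 1.15, "dz": 0, "turn": 0.0884}
    - {"dx": 1, "dy": 1.15, "dz": 0, "turn": 0.0884}
    - {"dx": 1, "dy": 1.15, "dz": 0, "turn": 0.0884}
    - {"dx": 1, "dy": 1.15, "dz": 0, "turn": 0.0884}
    - {"dx": 1, "dy": 1.15, "dz": 0, "turn": 0.0884}
    - {"dx": 1, "dy": 1.15, "dz": 0, "turn": 0.0884}
    - {"dx": 1, "dy": 1.15, "dz": 0, "turn": 0.0884}
    - {"dx": 1, "dy": 1.15, "dz": 0, "turn": 0.0884}
    - {"dx": 0, "dy": 0, "dz": 0, "turn": 0}
    - {"dx": 0, "dy": 0, "dz": 0, "turn": 0}

```text
time: 6.65
tool_pos: [0.5494, -0.1496, 0.1221]
tcp_rot: [0.026, -3.14, -0.0]
wrist_force: [-0.1, -0.3, -1.5]
width: 0.518
```

Run:
```python
from h import *
s=bot.read_state();print(s['tool_pos'],s['tcp_rot'],s['wrist_force'],s['width'])
p,d,i=shot('wrist','w2.png');P=cloud(d,i);X,Y,Z=np.moveaxis(P,-1,0)
reg=(X>.4)&(X<.7)&(Y>-.25)&(Y<.1)&(d>0)
for a in(.1,.12,.13,.14,.15):
  print((reg&(Z>a)&(Z<a+.01)).sum())
print('rail',rect(P,reg&(Z>.035)&(Z<.055)))
print('board',rect(P,reg&(Z>.007)&(Z<.06)))
p,d,i=shot('top','t2.png')
```

```text
[ 0.54939204 -0.14957692  0.12212314] [ 2.58623146e-02 -3.14035538e+00 -1.41069980e-04] [-0.09017046 -0.29524332 -1.54884677] 0.5179194630479051
0
135
567
23864
1017
rail {'c': array([552.5, -40.9]), 'size': array([ 46.1, 139.9]), 'long': 0.89, 'z': 0.0459, 'n': 10444}
board {'c': array([553. , -95.7]), 'size': array([157.8, 179.4]), 'long': 90.98, 'z': 0.0317, 'n': 21573}
```

View pics/w2.png

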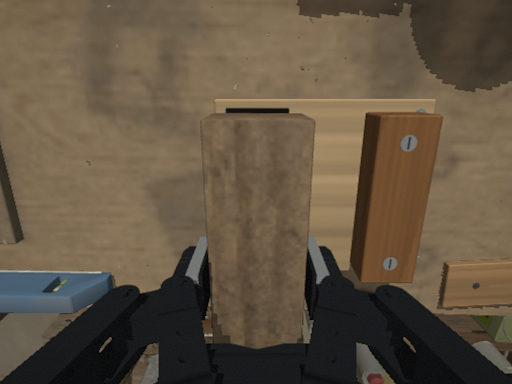

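Run:
```python
from h import *
s=bot.read_state();print(s['tool_pos'],s['tcp_rot'])
p,d,i=shot('wrist');P=cloud(d,i);X,Y,Z=np.moveaxis(P,-1,0)
v,u=np.mgrid[:384,:512]
m=(v<225)&(u>190)&(u<325)&(Z>.13)&(Z<.16)
print(np.median(Z[m]))
r=rect(P,m);print(r)
m=m&(Z>.138)&(Z<.15)
q=P[m][:,:2]*1000;th=np.radians(r['long']);L=np.array([np.cos(th),np.sin(th)]);N=np.array([-L[1],L[0]])
a=q@L;b=q@N;print('along',np.percentile(a,[.2,99.8]),'across',np.percentile(b,[.3,50,99.7]))
for e in(a.min()+70,a.max()-70): print('centre', e*L+(b.max()+b.min())/2*N)
```

```text
[ 0.54886137 -0.15035266  0.12204086] [ 2.38109168e-02 -3.14024460e+00  2.90531050e-05]
0.14587768528930792
{'c': array([ 501.1, -151.7]), 'size': array([45.3, 45.9]), 'long': 0.77, 'z': 0.1459, 'n': 11926}
along [476.23703423 521.17978504] across [-180.61927864 -158.26287982 -136.05422575]
centre [ 548.19752971 -151.01871668]
centre [ 454.05924475 -152.28392058]
```

>>> jog_arm:
  motion:
    - {"dx": 0.3, "dy": 0, "dz": -0.8, "turn": 0}
    - {"dx": 0.3, "dy": 0, "dz": -1.2, "turn": 0}
    - {"dx": 0, "dy": 0, "dz": -1.2, "turn": 0}
    - {"dx": 0, "dy": 0, "dz": -1.2, "turn": 0}
    - {"dx": 0, "dy": 0, "dz": -1.2, "turn": 0}
    - {"dx": 0, "dy": 0, "dz": -1.2, "turn": 0}
    - {"dx": 0, "dy": 0, "dz": -1.2, "turn": 0}
    - {"dx": 0, "dy": 0, "dz": -0.8, "turn": 0}
    - {"dx": 0, "dy": 0, "dz": -0.5, "turn": 0}
    - {"dx": 0, "dy": 0, "dz": -0.3, "turn": 0}
    - {"dx": 0, "dy": 0, "dz": -0.2, "turn": 0}
    - {"dx": 0, "dy": 0, "dz": -0.2, "turn": 0}

```text
time: 7.8
tool_pos: [0.5563, -0.1503, 0.0226]
tcp_rot: [-0.026, 3.14, -0.001]
wrist_force: [-0.7, 0.2, -0.8]
width: 0.517
```

>>> jog_arm:
  motion:
    - {"dx": 0, "dy": 0, "dz": -0.1, "turn": 0}
    - {"dx": 0, "dy": 0, "dz": 0, "turn": 0}

```text
time: 7.97
tool_pos: [0.5564, -0.1504, 0.0225]
tcp_rot: [-0.026, 3.14, -0.001]
wrist_force: [-2.6, 0.4, 3.0]
width: 0.512
```

Run:
```python
from h import *
for k in range(3):
  s=bot.read_state();print(s['tool_pos'],s['wrist_force'])
  p,d,i=shot('wrist',);P=cloud(d,i);X,Y,Z=np.moveaxis(P,-1,0)
v,u=np.mgrid[:384,:512]
m=(v<225)&(u>190)&(u<325)&(Z>.038)&(Z<.055)
print(np.median(Z[m]));r=rect(P,m);print(r)
q=P[m][:,:2]*1000;th=np.radians(.89);L=np.array([np.cos(th),np.sin(th)]);N=np.array([-L[1],L[0]])
a=q@L;b=q@N;print('centre', (a.min()+70)*L+(b.max()+b.min())/2*N)
```

```text
[ 0.5564031  -0.15037193  0.02245003] [-2.62856577  0.44492753  3.02143894]
[ 0.55642379 -0.15033559  0.02246037] [-1.64644576  0.77725573  3.76053502]
[ 0.55639977 -0.15036309  0.02244735] [-2.44516602  0.51586801  5.08365057]
0.04616410273655298
{'c': array([ 508.6, -151.7]), 'size': array([45.2, 45.8]), 'long': 0.82, 'z': 0.0462, 'n': 11725}
centre [ 555.68776526 -150.97402965]
```

>>> jog_arm:
  motion:
    - {"dx": 0, "dy": 0, "dz": 0.25, "turn": 0}
    - {"dx": -0.15, "dy": 0, "dz": 0, "turn": 0}
    - {"dx": 0, "dy": 0, "dz": 0, "turn": 0}
    - {"dx": 0, "dy": 0, "dz": -0.2, "turn": 0}
    - {"dx": 0, "dy": 0, "dz": 0, "turn": 0}

```text
time: 8.53
tool_pos: [0.5544, -0.1502, 0.0224]
tcp_rot: [-0.026, 3.141, -0.0]
wrist_force: [-3.1, -0.4, 4.9]
width: 0.512
```

>>> jog_arm:
  motion:
    - {"dx": 0, "dy": 0, "dz": 0, "turn": 0}
    - {"dx": 0, "dy": 0, "dz": 0, "turn": 0}
    - {"dx": 0, "dy": 0, "dz": 0, "turn": 0}
    - {"dx": 0, "dy": 0, "dz": 0, "turn": 0}
    - {"dx": 0, "dy": 0, "dz": 0, "turn": 0}
  fingers: 6

```text
time: 8.95
tool_pos: [0.5541, -0.1501, 0.0215]
tcp_rot: [0.026, -3.141, -0.0]
wrist_force: [-0.0, 0.2, 0.1]
width: 0.705
```

>>> jog_arm:
  motion:
    - {"dx": 0, "dy": 0, "dz": 0.5, "turn": 0}
    - {"dx": 0, "dy": 0, "dz": 1, "turn": 0}
    - {"dx": 0, "dy": 0, "dz": 1.5, "turn": 0}
    - {"dx": 0, "dy": 0, "dz": 2, "turn": 0}
    - {"dx": 0, "dy": 0, "dz": 2.5, "turn": 0}
    - {"dx": 0, "dy": 0, "dz": 2.5, "turn": 0}
    - {"dx": 0, "dy": 0, "dz": 2.5, "turn": 0}

```text
time: 9.53
tool_pos: [0.5543, -0.1502, 0.1489]
tcp_rot: [-0.026, 3.141, -0.0]
wrist_force: [-0.4, -0.5, 0.3]
width: 0.703
```

Run:
```python
from h import *
p,d,i=shot('wrist','w3.png');P=cloud(d,i);X,Y,Z=np.moveaxis(P,-1,0)
g=(X>.45)&(X<.65)&(d>0)
print('rail',rect(P,g&(Z>.035)&(Z<.055)&(Y>-.08)&(Y<0)))
print('batten',rect(P,g&(Z>.035)&(Z<.055)&(Y<-.11)&(Y>-.2)))
print(bot.read_state()['tool_pos'])
```

```text
rail {'c': array([552.5, -40.8]), 'size': array([ 45.7, 139.7]), 'long': 0.99, 'z': 0.0459, 'n': 8706}
batten {'c': array([ 553.4, -151.3]), 'size': array([ 45.1, 139.6]), 'long': 0.78, 'z': 0.0461, 'n': 8166}
[ 0.55787403 -0.15127098  0.1551005 ]
```

View pics/w3.png

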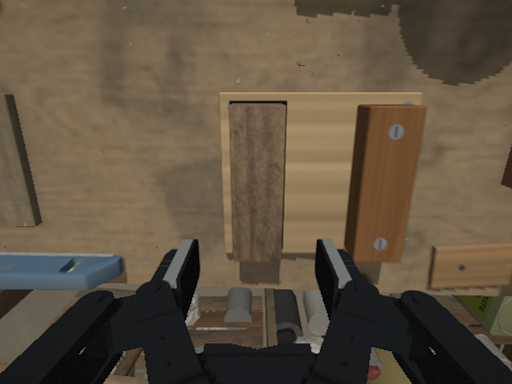

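The batten lies square on the pad: its left edge is at u=230 and the rail is parallel at (385,185). Next is the lath.

>>> jog_arm:
  motion:
    - {"dx": 0.55, "dy": 1.72, "dz": 0, "turn": -0.0943}
    - {"dx": 0.55, "dy": 1.72, "dz": 0, "turn": -0.0943}
    - {"dx": 0.55, "dy": 1.72, "dz": 0, "turn": -0.0943}
    - {"dx": 0.55, "dy": 1.72, "dz": 0, "turn": -0.0943}
    - {"dx": 0.55, "dy": 1.72, "dz": 0, "turn": -0.0943}
    - {"dx": 0.55, "dy": 1.72, "dz": 0, "turn": -0.0943}
    - {"dx": 0.55, "dy": 1.72, "dz": 0, "turn": -0.0943}
    - {"dx": 0.55, "dy": 1.72, "dz": 0, "turn": -0.0943}
    - {"dx": 0.55, "dy": 1.72, "dz": 0, "turn": -0.0943}
    - {"dx": 0.55, "dy": 1.72, "dz": 0, "turn": -0.0943}
    - {"dx": 0.55, "dy": 1.72, "dz": 0, "turn": -0.0943}
    - {"dx": 0.55, "dy": 1.72, "dz": 0, "turn": -0.0943}
  fingers: 7.5

```text
time: 10.58
tool_pos: [0.6207, 0.0572, 0.1478]
tcp_rot: [1.668, 2.661, 0.001]
wrist_force: [0.9, -0.1, 0.5]
width: 0.874
```

>>> jog_arm:
  motion:
    - {"dx": 0.55, "dy": 1.72, "dz": 0, "turn": -0.0943}
    - {"dx": 0.55, "dy": 1.72, "dz": 0, "turn": -0.0943}
    - {"dx": 0.55, "dy": 1.72, "dz": 0, "turn": -0.0943}
    - {"dx": 0.55, "dy": 1.72, "dz": 0, "turn": -0.0943}
    - {"dx": 0, "dy": 0, "dz": 0, "turn": 0}
    - {"dx": 0, "dy": 0, "dz": 0, "turn": 0}

```text
time: 11.08
tool_pos: [0.6425, 0.1258, 0.1474]
tcp_rot: [2.128, 2.31, 0.001]
wrist_force: [0.8, -0.7, -0.4]
width: 0.878
```

Run:
```python
from h import *
s=bot.read_state();print(s['tool_pos'],s['tcp_rot'],s['width'])
p,d,i=shot('wrist','w4.png');P=cloud(d,i);X,Y,Z=np.moveaxis(P,-1,0)
g=(X>.58)&(X<.695)&(Y>.02)&(Y<.24)&(d>0)
print('lath',rect(P,g&(Z>.004)&(Z<.013)),np.median(Z[g&(Z<.004)]))
s=bot.read_state();print(s['tool_pos'])
```

```text
[0.64249528 0.12576132 0.14744324] [2.12811707e+00 2.31008006e+00 5.35486515e-04] 0.878470578468217
lath {'c': array([645.8, 125.1]), 'size': array([ 50.1, 170.1]), 'long': 94.23, 'z': 0.0082, 'n': 8704} -0.0006815389658922659
[0.64221911 0.12498404 0.14724736]
```

View pics/w4.png

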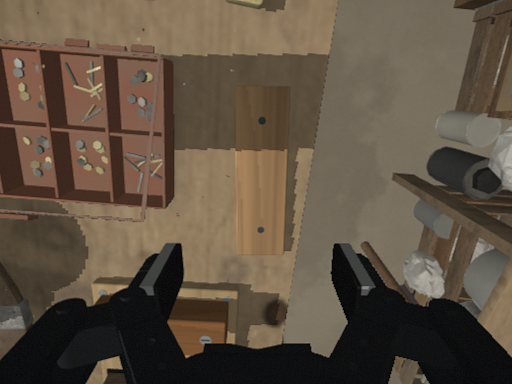

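>>> jog_arm:
  motion:
    - {"dx": 0.33, "dy": 0, "dz": -1.4, "turn": -0.007}
    - {"dx": 0, "dy": 0, "dz": -1.4, "turn": 0}
    - {"dx": 0, "dy": 0, "dz": -1.4, "turn": 0}
    - {"dx": 0, "dy": 0, "dz": -1.4, "turn": 0}
    - {"dx": 0, "dy": 0, "dz": -1.4, "turn": 0}
    - {"dx": 0, "dy": 0, "dz": -1.4, "turn": 0}
    - {"dx": 0, "dy": 0, "dz": -1.4, "turn": 0}
    - {"dx": 0, "dy": 0, "dz": -1.4, "turn": 0}
    - {"dx": 0, "dy": 0, "dz": -1.4, "turn": 0}
    - {"dx": 0, "dy": 0, "dz": -0.6, "turn": 0}
    - {"dx": 0, "dy": 0, "dz": 0, "turn": 0}
    - {"dx": 0, "dy": 0, "dz": 0, "turn": 0}
  fingers: 6.4

```text
time: 12.13
tool_pos: [0.6454, 0.125, 0.0143]
tcp_rot: [-2.14, -2.299, 0.001]
wrist_force: [0.1, 0.1, -0.4]
width: 0.75
```

>>> jog_arm:
  motion:
    - {"dx": 0, "dy": 0, "dz": -0.2, "turn": 0}
    - {"dx": 0, "dy": 0, "dz": -0.2, "turn": 0}
    - {"dx": 0, "dy": 0, "dz": 0, "turn": 0}

```text
time: 12.38
tool_pos: [0.6461, 0.1251, 0.0114]
tcp_rot: [2.14, 2.299, 0.001]
wrist_force: [0.3, 0.9, 1.0]
width: 0.75
```

>>> jog_arm:
  motion:
    - {"dx": 0, "dy": 0, "dz": 0, "turn": 0}
    - {"dx": 0, "dy": 0, "dz": 0, "turn": 0}
    - {"dx": 0, "dy": 0, "dz": 0, "turn": 0}
    - {"dx": 0, "dy": 0, "dz": 0, "turn": 0}
    - {"dx": 0, "dy": 0, "dz": 0, "turn": 0}
    - {"dx": 0, "dy": 0, "dz": 0, "turn": 0}
  fingers: 4.4

```text
time: 12.88
tool_pos: [0.6456, 0.125, 0.0108]
tcp_rot: [2.141, 2.299, 0.0]
wrist_force: [0.1, 0.2, 0.1]
width: 0.515
```

>>> jog_arm:
  motion:
    - {"dx": 0, "dy": 0, "dz": 0, "turn": 0}
    - {"dx": 0, "dy": 0, "dz": 0, "turn": 0}
    - {"dx": 0, "dy": 0, "dz": 0, "turn": 0}
    - {"dx": 0, "dy": 0, "dz": 0, "turn": 0}
    - {"dx": 0, "dy": 0, "dz": 0, "turn": 0}
    - {"dx": 0, "dy": 0, "dz": -0.3, "turn": 0}
    - {"dx": 0, "dy": 0, "dz": -0.3, "turn": 0}
    - {"dx": 0, "dy": 0, "dz": -0.2, "turn": 0}
    - {"dx": 0, "dy": 0, "dz": 0, "turn": 0}
    - {"dx": 0, "dy": 0, "dz": 0, "turn": 0}
  fingers: 6.4

```text
time: 13.72
tool_pos: [0.6452, 0.125, 0.0023]
tcp_rot: [-2.14, -2.299, 0.001]
wrist_force: [0.4, -0.4, -0.2]
width: 0.75
```

>>> jog_arm:
  motion:
    - {"dx": 0, "dy": 0, "dz": 0, "turn": 0}
    - {"dx": 0, "dy": 0, "dz": 0, "turn": 0}
    - {"dx": 0, "dy": 0, "dz": 0, "turn": 0}
    - {"dx": 0, "dy": 0, "dz": 0, "turn": 0}
    - {"dx": 0, "dy": 0, "dz": 0, "turn": 0}
    - {"dx": 0, "dy": 0, "dz": 0, "turn": 0}
  fingers: 4.4

```text
time: 14.22
tool_pos: [0.6461, 0.1251, 0.0034]
tcp_rot: [2.14, 2.299, 0.001]
wrist_force: [0.1, 0.1, 4.0]
width: 0.549
```

Run:
```python
from h import *
s=bot.read_state();print(s['tool_pos'],s['wrist_force'],s['width'])
p,d,i=shot('wrist');P=cloud(d,i);X,Y,Z=np.moveaxis(P,-1,0)
g=(X>.58)&(X<.695)&(Y>.02)&(Y<.24)&(d>0)
print('lath',rect(P,g&(Z>.004)&(Z<.013)))
```

```text
[0.64612654 0.12513143 0.00341661] [0.08321395 0.11679108 3.95436469] 0.5485170030432666
lath {'c': array([647.1, 136.6]), 'size': array([ 54.9, 147.6]), 'long': 94.31, 'z': 0.0083, 'n': 26598}
```

>>> jog_arm:
  motion:
    - {"dx": 0, "dy": 0, "dz": 0.5, "turn": 0}
    - {"dx": 0, "dy": 0, "dz": 0.5, "turn": 0}
    - {"dx": 0, "dy": 0, "dz": 1, "turn": 0}
    - {"dx": 0, "dy": 0, "dz": 1, "turn": 0}
    - {"dx": 0, "dy": 0, "dz": 0, "turn": 0}
    - {"dx": 0, "dy": 0, "dz": 0, "turn": 0}

```text
time: 14.77
tool_pos: [0.6467, 0.1252, 0.0344]
tcp_rot: [2.139, 2.298, 0.004]
wrist_force: [-0.1, -0.1, -0.6]
width: 0.554
```

Run:
```python
from h import *
s=bot.read_state();print(s['tool_pos'],s['wrist_force'],s['width'])
p,d,i=shot('wrist','w5.png');P=cloud(d,i);X,Y,Z=np.moveaxis(P,-1,0)
g=(X>.6)&(X<.69)&(Y>.14)&(Y<.23)&(d>0)
print(np.median(Z[g&(X>.63)&(X<.66)]))
m=g&(Z>.004)&(Z<.06);print('lath',rect(P,m))
q=P[m&(X>.628)&(X<.664)];A=np.c_[q[:,:2],np.ones(len(q))];print(np.linalg.lstsq(A,q[:,2],rcond=None)[0])
```

```text
[0.64674296 0.12521067 0.03438894] [-0.08805251 -0.07451475 -0.61503693] 0.5535099390979888
0.039091132487086816
lath {'c': array([642.6, 174.2]), 'size': array([50.4, 71.8]), 'long': 94.14, 'z': 0.0391, 'n': 15840}
[ 0.0024148  -0.00212103  0.03798956]
```

View pics/w5.png

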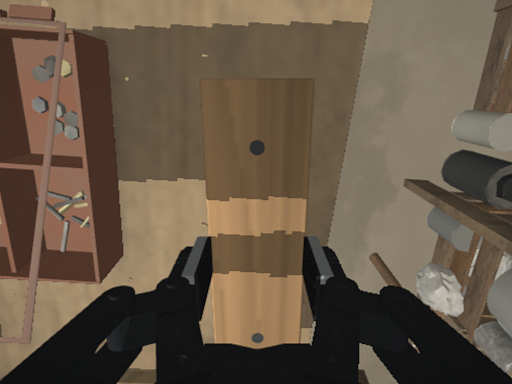

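>>> jog_arm:
  motion:
    - {"dx": 0, "dy": 0, "dz": 1, "turn": 0}
    - {"dx": 0, "dy": 0, "dz": 2, "turn": 0}
    - {"dx": 0, "dy": 0, "dz": 2, "turn": 0}
    - {"dx": 0, "dy": 0, "dz": 1.5, "turn": 0}
    - {"dx": -0.7, "dy": -1.7, "dz": 0, "turn": -0.0045}
    - {"dx": -0.7, "dy": -1.7, "dz": 0, "turn": -0.0045}
    - {"dx": -0.7, "dy": -1.7, "dz": 0, "turn": -0.0045}
    - {"dx": -0.7, "dy": -1.7, "dz": 0, "turn": -0.0045}
    - {"dx": -0.7, "dy": -1.7, "dz": 0, "turn": -0.0045}
    - {"dx": -0.7, "dy": -1.7, "dz": 0, "turn": -0.0045}
    - {"dx": -0.7, "dy": -1.7, "dz": 0, "turn": -0.0045}
    - {"dx": -0.7, "dy": -1.7, "dz": 0, "turn": -0.0045}

```text
time: 15.82
tool_pos: [0.5878, -0.0124, 0.097]
tcp_rot: [-2.181, -2.259, 0.002]
wrist_force: [0.3, -0.3, -1.3]
width: 0.545
```

>>> jog_arm:
  motion:
    - {"dx": -0.7, "dy": -1.7, "dz": 0, "turn": -0.0045}
    - {"dx": -0.7, "dy": -1.7, "dz": 0, "turn": -0.0045}
    - {"dx": -0.7, "dy": -1.7, "dz": 0, "turn": -0.0045}
    - {"dx": -0.7, "dy": -1.7, "dz": 0, "turn": -0.0045}
    - {"dx": -0.9, "dy": -1.7, "dz": 0, "turn": -0.0045}
    - {"dx": 0, "dy": 0, "dz": 0, "turn": 0}
    - {"dx": 0, "dy": 0, "dz": 0, "turn": 0}
    - {"dx": 0, "dy": 0, "dz": 0, "turn": 0}

```text
time: 16.48
tool_pos: [0.552, -0.0959, 0.0974]
tcp_rot: [-2.207, -2.235, 0.0]
wrist_force: [0.2, 0.5, -0.3]
width: 0.554
```

```bash
cat > lath.py <<'E'
from h import *
s=bot.read_state();print(s['tool_pos'],s['tcp_rot'],s['wrist_force'],s['width'])
p,d,i=shot('wrist','w6.png');P=cloud(d,i);X,Y,Z=np.moveaxis(P,-1,0)
x,y,z=s['tool_pos']
m=(d>0)&(abs(Z-z-.005)<.01)&(abs(X-x)<.04)&(Y>y+.015)&(Y<y+.12)
r=rect(P,m);print(r)
q=P[m][:,:2]*1000;th=np.radians(r['long']);L=np.array([np.cos(th),np.sin(th)]);N=np.array([-L[1],L[0]])
a=q@L;b=q@N;print('lath centre', (np.percentile(a,99.9)-85)*L+(np.percentile(b,.2)+np.percentile(b,99.8))/2*N)
E
python3 lath.py
```

```text
[ 0.55203774 -0.09594961  0.09742143] [-2.20718667e+00 -2.23452104e+00  1.64593441e-04] [ 0.16778862  0.46004654 -0.34146983] 0.5543884560923464
{'c': array([550.9, -46. ]), 'size': array([50.3, 70.4]), 'long': 90.96, 'z': 0.1023, 'n': 15804}
lath centre [551.64905687 -95.89443817]
```

>>> jog_arm:
  motion:
    - {"dx": 0.16, "dy": 0, "dz": -0.6, "turn": 0}
    - {"dx": 0, "dy": 0, "dz": -1, "turn": 0}
    - {"dx": 0, "dy": 0, "dz": -1, "turn": 0}
    - {"dx": 0, "dy": 0, "dz": -1, "turn": 0}
    - {"dx": 0, "dy": 0, "dz": -0.6, "turn": 0}
    - {"dx": 0, "dy": 0, "dz": -0.3, "turn": 0}
    - {"dx": 0, "dy": 0, "dz": -0.15, "turn": 0}
    - {"dx": 0, "dy": 0, "dz": 0, "turn": 0}
    - {"dx": 0, "dy": 0, "dz": 0, "turn": 0}

```text
time: 17.28
tool_pos: [0.5544, -0.096, 0.0515]
tcp_rot: [2.207, 2.236, 0.0]
wrist_force: [-0.6, 0.4, -0.8]
width: 0.551
```

```bash
python3 lath.py
```

```text
[ 0.55444745 -0.09604539  0.05147522] [2.20652349e+00 2.23572074e+00 3.23793661e-04] [-0.55726171  0.37198386 -0.80053843] 0.5509138480818293
{'c': array([553. , -45.9]), 'size': array([53.2, 70.3]), 'long': 90.08, 'z': 0.0563, 'n': 15817}
lath centre [554.48996026 -95.88768355]
```

>>> jog_arm:
  motion:
    - {"dx": -0.05, "dy": 0, "dz": -0.1, "turn": 0}
    - {"dx": 0, "dy": 0, "dz": -0.1, "turn": 0}
    - {"dx": 0, "dy": 0, "dz": 0, "turn": 0}
    - {"dx": 0, "dy": 0, "dz": 0, "turn": 0}

```text
time: 17.67
tool_pos: [0.5537, -0.096, 0.0494]
tcp_rot: [2.207, 2.236, 0.0]
wrist_force: [-0.5, 0.5, -1.5]
width: 0.549
```

>>> jog_arm:
  motion:
    - {"dx": 0, "dy": 0, "dz": 0, "turn": 0}
    - {"dx": 0, "dy": 0, "dz": 0, "turn": 0}
    - {"dx": 0, "dy": 0, "dz": 0, "turn": 0}
    - {"dx": 0, "dy": 0, "dz": 0, "turn": 0}
    - {"dx": 0, "dy": 0, "dz": 0, "turn": 0}
  fingers: 6.6

```text
time: 18.08
tool_pos: [0.5537, -0.096, 0.0494]
tcp_rot: [2.207, 2.236, 0.0]
wrist_force: [-0.3, 0.7, 0.3]
width: 0.775
```

>>> jog_arm:
  motion:
    - {"dx": 0, "dy": 0, "dz": 0.5, "turn": 0}
    - {"dx": 0, "dy": 0, "dz": 1, "turn": 0}
    - {"dx": 0, "dy": 0, "dz": 1.5, "turn": 0}
    - {"dx": 0, "dy": 0, "dz": 2, "turn": 0}
    - {"dx": 0, "dy": 0, "dz": 2.5, "turn": 0}
    - {"dx": 0, "dy": 0, "dz": 2.5, "turn": 0}
    - {"dx": 0, "dy": 0, "dz": 0, "turn": 0}
    - {"dx": 0, "dy": 0, "dz": 0, "turn": 0}

```text
time: 18.75
tool_pos: [0.5557, -0.0964, 0.1526]
tcp_rot: [2.203, 2.232, 0.005]
wrist_force: [-0.3, 0.3, -0.6]
width: 0.775
```

```bash
cat > chk.py <<'E'
from h import *
import sys
s=bot.read_state();print(s['tool_pos'],s['tcp_rot'])
p,d,i=shot('wrist',sys.argv[1]);P=cloud(d,i);X,Y,Z=np.moveaxis(P,-1,0)
g=(X>.45)&(X<.65)&(Y>-.22)&(Y<.02)&(d>0)
print('lath',rect(P,g&(Z>.0505)&(Z<.06)))
for n,a,b in(('rail',-.075,-.005),('batten',-.2,-.11)):
  m=g&(Y>a)&(Y<b)&(Z>.035);print(n,rect(P,m))
E
python3 chk.py w7.png
```

```text
[ 0.55566901 -0.09640357  0.15261948] [2.20335542 2.23237723 0.00496125]
lath {'c': array([552.9, -96.2]), 'size': array([ 50.1, 169.5]), 'long': 90.87, 'z': 0.0542, 'n': 11468}
rail {'c': array([552.5, -43.3]), 'size': array([ 63.8, 140.3]), 'long': 0.71, 'z': 0.0472, 'n': 11269}
batten {'c': array([ 553.5, -145.5]), 'size': array([ 70.8, 140.2]), 'long': 0.08, 'z': 0.0476, 'n': 7960}
```

View pics/w7.png

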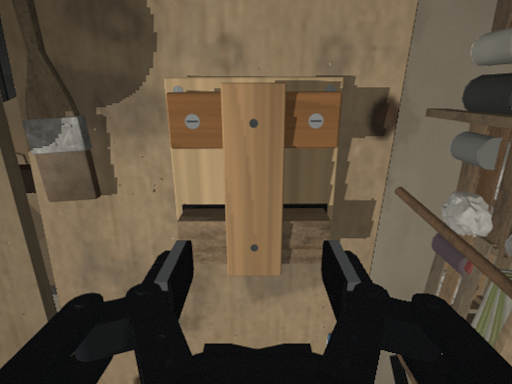

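The lath lies square and centred (553,-96 at 90.87°). Next is the padlock.

>>> jog_arm:
  motion:
    - {"dx": 0.27, "dy": 1.61, "dz": 0, "turn": 0.061}
    - {"dx": 0.27, "dy": 1.61, "dz": 0, "turn": 0.061}
    - {"dx": 0.27, "dy": 1.61, "dz": 0, "turn": 0.061}
    - {"dx": 0.27, "dy": 1.61, "dz": 0, "turn": 0.061}
    - {"dx": 0.27, "dy": 1.61, "dz": 0, "turn": 0.061}
    - {"dx": 0.27, "dy": 1.61, "dz": 0, "turn": 0.061}
    - {"dx": 0.27, "dy": 1.61, "dz": 0, "turn": 0.061}
    - {"dx": 0.27, "dy": 1.61, "dz": 0, "turn": 0.061}
    - {"dx": 0.27, "dy": 1.61, "dz": 0, "turn": 0.061}
    - {"dx": 0.27, "dy": 1.61, "dz": 0, "turn": 0.061}
    - {"dx": 0.27, "dy": 1.61, "dz": 0, "turn": 0.061}
    - {"dx": 0.27, "dy": 1.61, "dz": 0, "turn": 0.061}

```text
time: 19.8
tool_pos: [0.5847, 0.0979, 0.1474]
tcp_rot: [-1.255, -2.877, 0.003]
wrist_force: [0.1, -0.6, 0.0]
width: 0.78
```

>>> jog_arm:
  motion:
    - {"dx": 0.27, "dy": 1.61, "dz": 0, "turn": 0.061}
    - {"dx": 0.27, "dy": 1.61, "dz": 0, "turn": 0.061}
    - {"dx": 0.27, "dy": 1.61, "dz": 0, "turn": 0.061}
    - {"dx": 0.27, "dy": 1.61, "dz": 0, "turn": 0.061}
    - {"dx": 0.27, "dy": 1.61, "dz": 0, "turn": 0.061}
    - {"dx": 0.27, "dy": 1.61, "dz": 0, "turn": 0.061}
    - {"dx": 0.27, "dy": 1.61, "dz": 0, "turn": 0.061}
    - {"dx": 0.27, "dy": 1.61, "dz": 0, "turn": 0.061}
    - {"dx": 0.27, "dy": 1.61, "dz": 0, "turn": 0.061}
    - {"dx": 0.27, "dy": 1.61, "dz": 0, "turn": 0.061}
    - {"dx": 0.27, "dy": 1.61, "dz": 0, "turn": 0.061}
    - {"dx": 0.27, "dy": 1.61, "dz": 0, "turn": 0.061}

```text
time: 20.8
tool_pos: [0.6172, 0.2907, 0.1471]
tcp_rot: [-0.142, -3.135, 0.003]
wrist_force: [0.8, -1.0, 0.4]
width: 0.772
```

>>> jog_arm:
  motion:
    - {"dx": 0, "dy": 0, "dz": 0, "turn": 0}
    - {"dx": 0, "dy": 0, "dz": 0, "turn": 0}
    - {"dx": 0, "dy": 0, "dz": 0, "turn": 0}

```text
time: 21.05
tool_pos: [0.6175, 0.2896, 0.1479]
tcp_rot: [-0.148, -3.136, 0.003]
wrist_force: [0.1, 0.3, 0.5]
width: 0.769
```

Run:
```python
from h import *
s=bot.read_state();print(s['tool_pos'],s['tcp_rot'],s['q'])
p,d,i=shot('wrist','w8.png');P=cloud(d,i);X,Y,Z=np.moveaxis(P,-1,0)
g=(X>.57)&(X<.68)&(Y>.24)&(Y<.35)&(d>0)
print('body',rect(P,g&(Z>.011)&(Z<.025)))
print('all',rect(P,g&(Z>.005)&(Z<.025)))
```

```text
[0.6175121  0.28961003 0.14787352] [-1.48483897e-01 -3.13579790e+00  2.50930045e-03] [ 4.02250704e-01  3.37311330e-01  1.66751688e+00 -4.94073272e-04
  1.13951291e+00 -1.07370668e+00]
body {'c': array([619.8, 291.2]), 'size': array([33.1, 40. ]), 'long': 83.63, 'z': 0.0151, 'n': 1375}
all {'c': array([606.2, 292.7]), 'size': array([40. , 60.4]), 'long': 173.62, 'z': 0.0147, 'n': 1852}
```

View pics/w8.png

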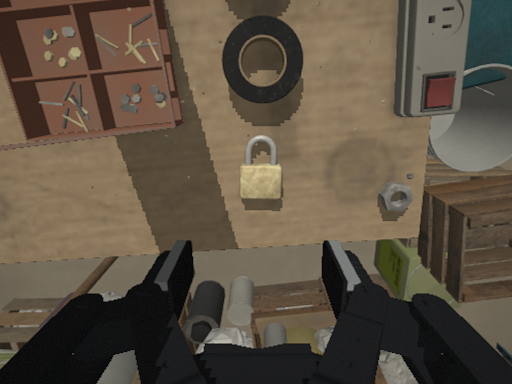

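>>> jog_arm:
  motion:
    - {"dx": 0.25, "dy": 0.15, "dz": -1.4, "turn": -0.017}
    - {"dx": 0, "dy": 0, "dz": -1.4, "turn": 0}
    - {"dx": 0, "dy": 0, "dz": -1.4, "turn": 0}
    - {"dx": 0, "dy": 0, "dz": -1.4, "turn": 0}
    - {"dx": 0, "dy": 0, "dz": -1.4, "turn": 0}
    - {"dx": 0, "dy": 0, "dz": -1.4, "turn": 0}
    - {"dx": 0, "dy": 0, "dz": -1.4, "turn": 0}
    - {"dx": 0, "dy": 0, "dz": -1.4, "turn": 0}
    - {"dx": 0, "dy": 0, "dz": -1.4, "turn": 0}
    - {"dx": 0, "dy": 0, "dz": -1, "turn": 0}
    - {"dx": 0, "dy": 0, "dz": -0.7, "turn": 0}
    - {"dx": 0, "dy": 0, "dz": 0, "turn": 0}

```text
time: 22.1
tool_pos: [0.6196, 0.2914, 0.0039]
tcp_rot: [-0.173, -3.134, 0.002]
wrist_force: [-0.5, 0.0, -1.0]
width: 0.774
```

>>> jog_arm:
  motion:
    - {"dx": 0, "dy": 0, "dz": 0, "turn": 0}
    - {"dx": 0, "dy": 0, "dz": 0, "turn": 0}
    - {"dx": 0, "dy": 0, "dz": 0, "turn": 0}
    - {"dx": 0, "dy": 0, "dz": 0, "turn": 0}
    - {"dx": 0, "dy": 0, "dz": 0, "turn": 0}
    - {"dx": 0, "dy": 0, "dz": 0, "turn": 0}
    - {"dx": 0, "dy": 0, "dz": 0, "turn": 0}
    - {"dx": 0, "dy": 0, "dz": 0, "turn": 0}
  fingers: 3

```text
time: 22.77
tool_pos: [0.622, 0.2924, 0.0077]
tcp_rot: [0.174, 3.135, 0.002]
wrist_force: [0.1, 0.1, 6.2]
width: 0.445
```

>>> jog_arm:
  motion:
    - {"dx": 0, "dy": 0, "dz": 1, "turn": 0}
    - {"dx": 0, "dy": 0, "dz": 2, "turn": 0}
    - {"dx": 0, "dy": 0, "dz": 3, "turn": 0}
    - {"dx": 0, "dy": 0, "dz": 3, "turn": 0}
    - {"dx": -0.27, "dy": -1.66, "dz": 2, "turn": 0.0064}
    - {"dx": -0.27, "dy": -1.66, "dz": 1, "turn": 0.0064}
    - {"dx": -0.27, "dy": -1.66, "dz": 0, "turn": 0.0064}
    - {"dx": -0.27, "dy": -1.66, "dz": 0, "turn": 0.0064}
    - {"dx": -0.27, "dy": -1.66, "dz": 0, "turn": 0.0064}
    - {"dx": -0.27, "dy": -1.66, "dz": 0, "turn": 0.0064}
    - {"dx": -0.27, "dy": -1.66, "dz": 0, "turn": 0.0064}
    - {"dx": -0.27, "dy": -1.66, "dz": 0, "turn": 0.0064}

```text
time: 23.77
tool_pos: [0.5982, 0.1581, 0.1258]
tcp_rot: [-0.093, -3.138, 0.001]
wrist_force: [0.1, 0.2, -0.4]
width: 0.448
```

>>> jog_arm:
  motion:
    - {"dx": -0.27, "dy": -1.66, "dz": 0, "turn": 0.0064}
    - {"dx": -0.27, "dy": -1.66, "dz": 0, "turn": 0.0064}
    - {"dx": -0.27, "dy": -1.66, "dz": 0, "turn": 0.0064}
    - {"dx": -0.27, "dy": -1.66, "dz": 0, "turn": 0.0064}
    - {"dx": -0.27, "dy": -1.66, "dz": 0, "turn": 0.0064}
    - {"dx": -0.27, "dy": -1.66, "dz": 0, "turn": 0.0064}
    - {"dx": -0.27, "dy": -1.66, "dz": 0, "turn": 0.0064}
    - {"dx": -0.27, "dy": -1.66, "dz": 0, "turn": 0.0064}
    - {"dx": -0.27, "dy": -1.66, "dz": 0, "turn": 0.0064}
    - {"dx": -0.27, "dy": -1.66, "dz": 0, "turn": 0.0064}
    - {"dx": -0.27, "dy": -1.66, "dz": 0, "turn": 0.0064}
    - {"dx": -0.27, "dy": -1.66, "dz": 0, "turn": 0.0064}

```text
time: 24.77
tool_pos: [0.5658, -0.0408, 0.1259]
tcp_rot: [0.028, -3.14, -0.0]
wrist_force: [-0.0, 1.0, -0.3]
width: 0.451
```

>>> jog_arm:
  motion:
    - {"dx": 0, "dy": 0, "dz": 0, "turn": 0}
    - {"dx": 0, "dy": 0, "dz": 0, "turn": 0}
    - {"dx": 0, "dy": 0, "dz": 0, "turn": 0}

```text
time: 25.02
tool_pos: [0.5665, -0.0397, 0.1261]
tcp_rot: [0.026, -3.141, -0.001]
wrist_force: [-0.5, -0.3, -1.4]
width: 0.448
```

Run:
```python
from h import *
s=bot.read_state();print(s['tool_pos'],s['tcp_rot'],s['wrist_force'],s['width'])
p,d,i=shot('wrist','w9.png');P=cloud(d,i);X,Y,Z=np.moveaxis(P,-1,0)
x,y,z=s['tool_pos']
g=(abs(X-x)<.07)&(abs(Y-y)<.021)&(d>0)&(Z>z-.02)&(Z<z+.02)
print('padlock',rect(P,g), rect(P,g&(X<x-.022)))
print('z',np.median(Z[g&(abs(Y-y)<.012)&(X<x-.012)&(X>x-.015)]), P[g][:,0].min())
```

```text
[ 0.56653003 -0.03970868  0.12607273] [ 2.61830425e-02 -3.14074989e+00 -8.90400224e-04] [-0.54954988 -0.31826191 -1.44988247] 0.4478196271788376
padlock {'c': array([550.8, -39.8]), 'size': array([42. , 60.8]), 'long': 1.04, 'z': 0.1332, 'n': 6761} {'c': array([532.4, -40.7]), 'size': array([24. , 30.1]), 'long': 89.56, 'z': 0.1287, 'n': 1393}
z 0.13362465911139862 0.5204162411151714
```

View pics/w9.png

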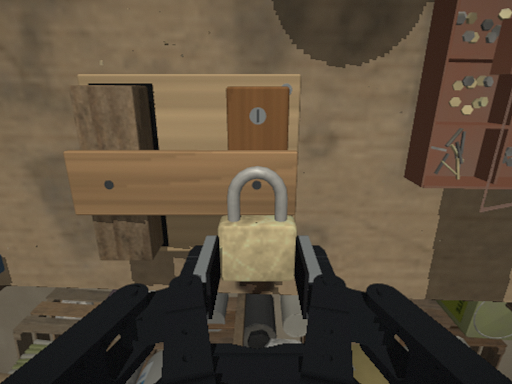

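>>> jog_arm:
  motion:
    - {"dx": 0.1, "dy": -0.08, "dz": -0.6, "turn": 0}
    - {"dx": 0, "dy": 0, "dz": -1, "turn": 0}
    - {"dx": 0, "dy": 0, "dz": -1.2, "turn": 0}
    - {"dx": 0, "dy": 0, "dz": -1.2, "turn": 0}
    - {"dx": 0, "dy": 0, "dz": -1, "turn": 0}
    - {"dx": 0, "dy": 0, "dz": -0.6, "turn": 0}
    - {"dx": 0, "dy": 0, "dz": -0.3, "turn": 0}
    - {"dx": 0, "dy": 0, "dz": -0.2, "turn": 0}
    - {"dx": 0, "dy": 0, "dz": 0, "turn": 0}
    - {"dx": 0, "dy": 0, "dz": 0, "turn": 0}

```text
time: 25.9
tool_pos: [0.5684, -0.0409, 0.0657]
tcp_rot: [-0.027, 3.141, -0.0]
wrist_force: [-0.1, -0.4, -1.6]
width: 0.451
```

Run:
```python
from h import *
s=bot.read_state();print(s['tool_pos'],s['tcp_rot'],s['wrist_force'],s['width'])
p,d,i=shot('wrist');P=cloud(d,i);X,Y,Z=np.moveaxis(P,-1,0)
x,y,z=s['tool_pos']
g=(abs(X-x)<.07)&(abs(Y-y)<.021)&(d>0)&(Z>z-.02)&(Z<z+.02)
print('z',np.median(Z[g&(abs(Y-y)<.012)&(X<x-.012)&(X>x-.015)]))
m=(d>0)&(Y<-.08)&(Y>-.1)&(abs(X-.553)<.02);print('lath z',np.median(Z[m]))
m=g&(X<x-.022)&(Z>.058);print(P[m][:,0].min(),P[m][:,1].mean())
```

```text
[ 0.5684135  -0.04094831  0.06567921] [-2.70972622e-02  3.14067571e+00 -1.88882622e-04] [-0.08811576 -0.36363168 -1.62608673] 0.45050749666195194
z 0.07322404798446205
lath z 0.12794702547010264
0.5224090467160184 -0.04220346618387537
```

>>> jog_arm:
  motion:
    - {"dx": -0.1, "dy": 0, "dz": -0.15, "turn": 0}
    - {"dx": 0, "dy": 0, "dz": -0.1, "turn": 0}
    - {"dx": 0, "dy": 0, "dz": -0.1, "turn": 0}
    - {"dx": 0, "dy": 0, "dz": -0.05, "turn": 0}
    - {"dx": 0, "dy": 0, "dz": 0, "turn": 0}
    - {"dx": 0, "dy": 0, "dz": 0, "turn": 0}

```text
time: 26.45
tool_pos: [0.567, -0.0409, 0.0616]
tcp_rot: [-0.027, 3.141, -0.0]
wrist_force: [-1.7, -0.1, 2.0]
width: 0.443
```

Contact at the expected height, so I'm releasing and backing off.

>>> jog_arm:
  motion:
    - {"dx": 0, "dy": 0, "dz": 0, "turn": 0}
    - {"dx": 0, "dy": 0, "dz": 0, "turn": 0}
    - {"dx": 0, "dy": 0, "dz": 0, "turn": 0}
    - {"dx": 0, "dy": 0, "dz": 0, "turn": 0}
    - {"dx": 0, "dy": 0, "dz": 0, "turn": 0}
  fingers: 5.6

```text
time: 26.87
tool_pos: [0.567, -0.0408, 0.0613]
tcp_rot: [-0.027, 3.141, -0.0]
wrist_force: [-0.1, -0.3, -0.0]
width: 0.655
```

>>> jog_arm:
  motion:
    - {"dx": 0, "dy": 0, "dz": 0.5, "turn": 0}
    - {"dx": 0, "dy": 0, "dz": 1, "turn": 0}
    - {"dx": 0, "dy": 0, "dz": 2, "turn": 0}
    - {"dx": 0, "dy": 0, "dz": 2.5, "turn": 0}
    - {"dx": 0, "dy": 0, "dz": 2.5, "turn": 0}
    - {"dx": 0, "dy": 0, "dz": 2.5, "turn": 0}
    - {"dx": 0, "dy": 0, "dz": 0, "turn": 0}
    - {"dx": 0, "dy": 0, "dz": 0, "turn": 0}

```text
time: 27.53
tool_pos: [0.5689, -0.0411, 0.1747]
tcp_rot: [-0.027, 3.135, -0.001]
wrist_force: [-0.7, -0.2, 0.2]
width: 0.653
```

Run:
```python
from h import *
s=bot.read_state();print(s['tool_pos'],s['tcp_rot'])
p,d,i=shot('wrist','w10.png');P=cloud(d,i);X,Y,Z=np.moveaxis(P,-1,0)
g=(X>.45)&(X<.65)&(Y>-.22)&(Y<.02)&(d>0)
print('lath',rect(P,g&(Z>.0505)&(Z<.0575)))
print('padlock',rect(P,g&(Z>.059)&(Z<.09)))
```

```text
[ 0.56894647 -0.04110787  0.17471757] [-2.71451670e-02  3.13547831e+00 -1.23497287e-03]
lath {'c': array([ 553.1, -118.8]), 'size': array([ 49.9, 125.4]), 'long': 90.76, 'z': 0.0542, 'n': 7307}
padlock {'c': array([551.4, -41.9]), 'size': array([39.8, 61. ]), 'long': 179.87, 'z': 0.0687, 'n': 2290}
```

View pics/w10.png

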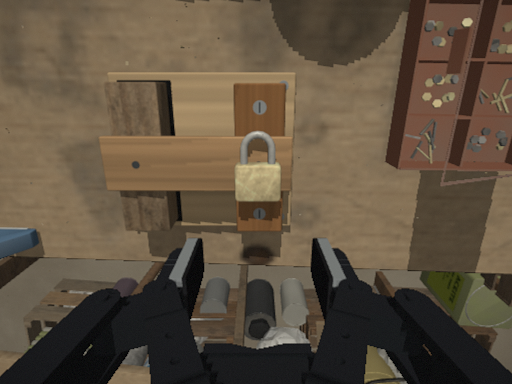

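>>> jog_arm:
  motion:
    - {"dx": -0.67, "dy": 1.42, "dz": 0, "turn": 0}
    - {"dx": -0.67, "dy": 1.42, "dz": 0, "turn": 0}
    - {"dx": -0.67, "dy": 1.42, "dz": 0, "turn": 0}
    - {"dx": -0.67, "dy": 1.42, "dz": 0, "turn": 0}
    - {"dx": -0.67, "dy": 1.42, "dz": 0, "turn": 0}
    - {"dx": -0.67, "dy": 1.42, "dz": 0, "turn": 0}
    - {"dx": -0.67, "dy": 1.42, "dz": 0, "turn": 0}
    - {"dx": -0.67, "dy": 1.42, "dz": 0, "turn": 0}
    - {"dx": -0.67, "dy": 1.42, "dz": 0, "turn": 0}
    - {"dx": -0.67, "dy": 1.42, "dz": 0, "turn": 0}
    - {"dx": -0.67, "dy": 1.42, "dz": 0, "turn": 0}
    - {"dx": -0.67, "dy": 1.42, "dz": 0, "turn": 0}

```text
time: 28.58
tool_pos: [0.484, 0.131, 0.1697]
tcp_rot: [0.028, -3.138, 0.0]
wrist_force: [0.3, -0.1, 0.6]
width: 0.657
```

>>> jog_arm:
  motion:
    - {"dx": -0.67, "dy": 1.42, "dz": 0, "turn": 0}
    - {"dx": -0.67, "dy": 1.42, "dz": 0, "turn": 0}
    - {"dx": -0.67, "dy": 1.42, "dz": 0, "turn": 0}
    - {"dx": -0.67, "dy": 1.42, "dz": 0, "turn": 0}
    - {"dx": -0.67, "dy": 1.42, "dz": 0, "turn": 0}
    - {"dx": -0.67, "dy": 1.42, "dz": 0, "turn": 0}
    - {"dx": -0.67, "dy": 1.42, "dz": 0, "turn": 0}
    - {"dx": -0.67, "dy": 1.42, "dz": 0, "turn": 0}
    - {"dx": -0.67, "dy": 1.42, "dz": 0, "turn": 0}
    - {"dx": -0.67, "dy": 1.42, "dz": 0, "turn": 0}
    - {"dx": -0.67, "dy": 1.42, "dz": 0, "turn": 0}
    - {"dx": -0.67, "dy": 1.42, "dz": 0, "turn": 0}

```text
time: 29.58
tool_pos: [0.4034, 0.3006, 0.1697]
tcp_rot: [0.029, -3.138, 0.002]
wrist_force: [0.8, -0.6, -0.5]
width: 0.656
```

>>> jog_arm:
  motion:
    - {"dx": 0, "dy": 0, "dz": 0, "turn": 0}
    - {"dx": 0, "dy": 0, "dz": 0, "turn": 0}
    - {"dx": 0, "dy": 0, "dz": 0, "turn": 0}

```text
time: 29.83
tool_pos: [0.405, 0.2996, 0.1704]
tcp_rot: [0.029, -3.14, 0.002]
wrist_force: [1.2, 0.9, -0.4]
width: 0.652
```

Run:
```python
from h import *
s=bot.read_state();print(s['tool_pos'],s['tcp_rot'],s['width'])
p,d,i=shot('wrist','w11.png');P=cloud(d,i);X,Y,Z=np.moveaxis(P,-1,0)
g=(X>.34)&(X<.47)&(Y>.24)&(Y<.36)&(d>0)
print('body',rect(P,g&(Z>.03)&(Z<.045)))
print('knob',rect(P,g&(Z>.055)&(Z<.075)))
```

```text
[0.40499966 0.29959899 0.17036111] [ 2.88837789e-02 -3.13992755e+00  2.06256299e-03] 0.6519207079428729
body {'c': array([406.9, 301.1]), 'size': array([60.7, 61.1]), 'long': 153.41, 'z': 0.0375, 'n': 2345}
knob {'c': array([406.7, 301. ]), 'size': array([24.8, 25.1]), 'long': 140.3, 'z': 0.0666, 'n': 723}
```

View pics/w11.png

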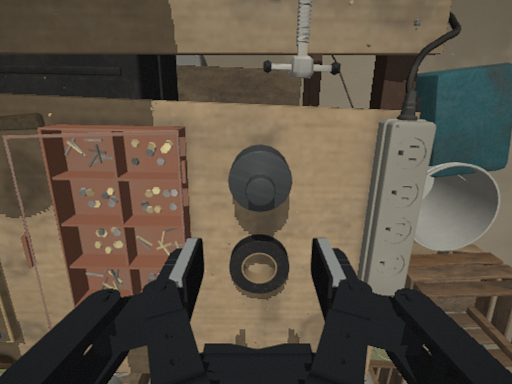

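>>> jog_arm:
  motion:
    - {"dx": 0.19, "dy": 0.15, "dz": -1.4, "turn": 0}
    - {"dx": 0, "dy": 0, "dz": -1.4, "turn": 0}
    - {"dx": 0, "dy": 0, "dz": -1.4, "turn": 0}
    - {"dx": 0, "dy": 0, "dz": -1.4, "turn": 0}
    - {"dx": 0, "dy": 0, "dz": -1.4, "turn": 0}
    - {"dx": 0, "dy": 0, "dz": -1.4, "turn": 0}
    - {"dx": 0, "dy": 0, "dz": -1.4, "turn": 0}
    - {"dx": 0, "dy": 0, "dz": -1.2, "turn": 0}
    - {"dx": 0, "dy": 0, "dz": -1, "turn": 0}
    - {"dx": 0, "dy": 0, "dz": -0.7, "turn": 0}
    - {"dx": 0, "dy": 0, "dz": 0, "turn": 0}
    - {"dx": 0, "dy": 0, "dz": 0, "turn": 0}

```text
time: 30.88
tool_pos: [0.408, 0.3012, 0.044]
tcp_rot: [0.027, -3.141, 0.001]
wrist_force: [0.1, -0.0, 0.1]
width: 0.658
```

>>> jog_arm:
  motion:
    - {"dx": 0, "dy": 0, "dz": 0, "turn": 0}
    - {"dx": 0, "dy": 0, "dz": 0, "turn": 0}
    - {"dx": 0, "dy": 0, "dz": 0, "turn": 0}
    - {"dx": 0, "dy": 0, "dz": 0, "turn": 0}
    - {"dx": 0, "dy": 0, "dz": 0, "turn": 0}
    - {"dx": 0, "dy": 0, "dz": 0, "turn": 0}
    - {"dx": 0, "dy": 0, "dz": 0, "turn": 0}
    - {"dx": 0, "dy": 0, "dz": 0, "turn": 0}
  fingers: 1.8
  grip_force: 60

```text
time: 31.55
tool_pos: [0.4088, 0.3023, 0.0454]
tcp_rot: [-0.027, 3.14, 0.002]
wrist_force: [-1.1, 1.5, 6.0]
width: 0.267
```

>>> jog_arm:
  motion:
    - {"dx": 0, "dy": 0, "dz": 0.5, "turn": 0}
    - {"dx": 0, "dy": 0, "dz": 0.8, "turn": 0}
    - {"dx": 0, "dy": 0, "dz": 1.2, "turn": 0}
    - {"dx": 0, "dy": 0, "dz": 1.5, "turn": 0}
    - {"dx": 0, "dy": 0, "dz": 1.5, "turn": 0}
    - {"dx": 0, "dy": 0, "dz": 1.5, "turn": 0}
    - {"dx": 0, "dy": 0, "dz": 1.5, "turn": 0}
    - {"dx": 0, "dy": 0, "dz": 1.5, "turn": 0}
    - {"dx": 0, "dy": 0, "dz": 1.2, "turn": 0}
    - {"dx": 0, "dy": 0, "dz": 0.8, "turn": 0}
    - {"dx": 0, "dy": 0, "dz": 0.5, "turn": 0}
    - {"dx": 0, "dy": 0, "dz": 0, "turn": 0}

```text
time: 32.55
tool_pos: [0.4086, 0.3017, 0.1705]
tcp_rot: [-0.027, 3.14, 0.001]
wrist_force: [0.8, 0.1, -6.1]
width: 0.271
```

Run:
```python
from h import *
s=bot.read_state();print(s['tool_pos'],s['tcp_rot'],s['wrist_force'],s['torque'],s['width'])
p,d,i=shot('wrist','w12.png');P=cloud(d,i);X,Y,Z=np.moveaxis(P,-1,0)
g=(X>.34)&(X<.47)&(Y>.24)&(Y<.36)&(d>0)&(Z>.135)&(Z<.19)
q=P[g&(Z<.18)];print(len(q),np.percentile(q[:,2],[5,50,95]),q[:,:2].min(0),q[:,:2].max(0))
```

```text
[0.40855501 0.30171792 0.17045305] [-2.71730232e-02  3.13988299e+00  1.49856135e-03] [ 0.83045829  0.07437843 -6.11642523] [-0.01442702 -0.06476365 -0.01487884] 0.2708457239240539
5684 [0.14323504 0.16236348 0.17431709] [0.37592478 0.26999625] [0.41361338 0.33224778]
```

View pics/w12.png

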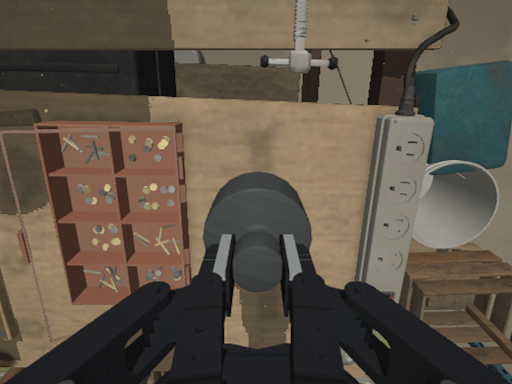

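The weight hangs upright in the grip at (258,225), carrying 6.1 N as expected. I'm moving it over the batten.

>>> jog_arm:
  motion:
    - {"dx": 0.23, "dy": -0.7, "dz": 0, "turn": 0}
    - {"dx": 0.23, "dy": -0.7, "dz": 0, "turn": 0}
    - {"dx": 0.46, "dy": -1.41, "dz": 0, "turn": 0}
    - {"dx": 0.46, "dy": -1.41, "dz": 0, "turn": 0}
    - {"dx": 0.46, "dy": -1.41, "dz": 0, "turn": 0}
    - {"dx": 0.46, "dy": -1.41, "dz": 0, "turn": 0}
    - {"dx": 0.46, "dy": -1.41, "dz": 0, "turn": 0}
    - {"dx": 0.46, "dy": -1.41, "dz": 0, "turn": 0}
    - {"dx": 0.46, "dy": -1.41, "dz": 0, "turn": 0}
    - {"dx": 0.46, "dy": -1.41, "dz": 0, "turn": 0}
    - {"dx": 0.46, "dy": -1.41, "dz": 0, "turn": 0}
    - {"dx": 0.46, "dy": -1.41, "dz": 0, "turn": 0}

```text
time: 33.6
tool_pos: [0.4581, 0.1447, 0.1682]
tcp_rot: [0.027, -3.14, 0.001]
wrist_force: [1.1, -0.7, -6.2]
width: 0.269
```

>>> jog_arm:
  motion:
    - {"dx": 0.46, "dy": -1.41, "dz": 0, "turn": 0}
    - {"dx": 0.46, "dy": -1.41, "dz": 0, "turn": 0}
    - {"dx": 0.46, "dy": -1.41, "dz": 0, "turn": 0}
    - {"dx": 0.46, "dy": -1.41, "dz": 0, "turn": 0}
    - {"dx": 0.46, "dy": -1.41, "dz": 0, "turn": 0}
    - {"dx": 0.46, "dy": -1.41, "dz": 0, "turn": 0}
    - {"dx": 0.46, "dy": -1.41, "dz": 0, "turn": 0}
    - {"dx": 0.46, "dy": -1.41, "dz": 0, "turn": 0}
    - {"dx": 0.46, "dy": -1.41, "dz": 0, "turn": 0}
    - {"dx": 0.46, "dy": -1.41, "dz": 0, "turn": 0}
    - {"dx": 0.46, "dy": -1.41, "dz": 0, "turn": 0}
    - {"dx": 0.46, "dy": -1.41, "dz": 0, "turn": 0}

```text
time: 34.6
tool_pos: [0.513, -0.0243, 0.1681]
tcp_rot: [0.026, -3.139, 0.0]
wrist_force: [0.8, 0.4, -5.7]
width: 0.267
```

>>> jog_arm:
  motion:
    - {"dx": 0.46, "dy": -1.41, "dz": 0, "turn": 0}
    - {"dx": 0.46, "dy": -1.41, "dz": 0, "turn": 0}
    - {"dx": 0.46, "dy": -1.41, "dz": 0, "turn": 0}
    - {"dx": 0.46, "dy": -1.41, "dz": 0, "turn": 0}
    - {"dx": 0.46, "dy": -1.41, "dz": 0, "turn": 0}
    - {"dx": 0.46, "dy": -1.41, "dz": 0, "turn": 0}
    - {"dx": 0.46, "dy": -1.41, "dz": 0, "turn": 0}
    - {"dx": 0.46, "dy": -1.41, "dz": 0, "turn": 0}
    - {"dx": 0.23, "dy": -0.7, "dz": 0, "turn": 0}
    - {"dx": 0.23, "dy": -0.7, "dz": 0, "turn": 0}
    - {"dx": 0, "dy": 0, "dz": 0, "turn": 0}
    - {"dx": 0, "dy": 0, "dz": 0, "turn": 0}

```text
time: 35.6
tool_pos: [0.5552, -0.1496, 0.1691]
tcp_rot: [0.026, -3.141, -0.001]
wrist_force: [-0.2, 0.4, -5.8]
width: 0.269
```

```bash
cat > wt.py <<'E'
from h import *
s=bot.read_state();print(s['tool_pos'],s['tcp_rot'],s['wrist_force'],s['width'])
p,d,i=shot('wrist','w13.png');P=cloud(d,i);X,Y,Z=np.moveaxis(P,-1,0)
x,y,z=s['tool_pos']
g=(abs(X-x)<.06)&(abs(Y-y)<.05)&(d>0)&(Z>z-.03)&(Z<z+.0025)
q=P[g];print(len(q),'c',q[:,0].min()*1000+31,(q[:,1].min()+q[:,1].max())*500,'span',np.ptp(q[:,1])*1000)
t=P[g&(Z>z-.014)&(X<x-.018)];A=np.c_[t[:,:2]-[x,y],np.ones(len(t))];print('plane',np.linalg.lstsq(A,t[:,2],rcond=None)[0],np.median(t[:,2]))
E
python3 wt.py
```

```text
[ 0.55516524 -0.14958152  0.16914342] [ 2.63382475e-02 -3.14098585e+00 -9.12316836e-04] [-0.17191478  0.41109184 -5.82439048] 0.26919469815817093
5229 c 553.5338163838306 -150.38170263606716 span 61.78028196668013
plane [ 0.20206571 -0.00089587  0.16537188] 0.16073238167844295
```

Run:
```python
from h import *
s=bot.read_state();x,y,z=s['tool_pos'];print(x,y,z)
p,d,i=shot('wrist');P=cloud(d,i);X,Y,Z=np.moveaxis(P,-1,0)
g=(abs(X-x)<.06)&(abs(Y-y)<.035)&(d>0)&(Z>z-.06)&(Z<z+.03)
for a in np.arange(x-.034,x-.006,.002):
  m=g&(abs(X-a)<.001)&(abs(Y-y)<.008);print(round((a-x)*1000),m.sum(),np.percentile(Z[m],[0,25,50,75,100]).round(4) if m.any() else '')
```

```text
0.5549851821152398 -0.14916132601274246 0.16908797347913243
-34 0 
-32 451 [0.1255 0.1366 0.146  0.1544 0.1611]
-30 147 [0.1252 0.1589 0.1597 0.1604 0.1614]
-28 111 [0.1587 0.1602 0.1605 0.161  0.1622]
-26 116 [0.1594 0.1606 0.1609 0.1613 0.1623]
-24 117 [0.1598 0.1609 0.1612 0.1617 0.1631]
-22 108 [0.1601 0.1612 0.1618 0.1623 0.163 ]
-20 110 [0.1604 0.1617 0.162  0.1625 0.1634]
-18 109 [0.1607 0.162  0.1624 0.163  0.1644]
-16 118 [0.1614 0.1623 0.1628 0.1632 0.1644]
-14 401 [0.1618 0.1642 0.1815 0.1864 0.1909]
-12 403 [0.1622 0.1645 0.184  0.1893 0.1917]
-10 296 [0.1624 0.1654 0.184  0.1902 0.1918]
-8 190 [0.163  0.1896 0.1903 0.1909 0.1923]
-6 138 [0.1652 0.1904 0.1908 0.1911 0.1918]
```

>>> jog_arm:
  motion:
    - {"dx": 0.05, "dy": -0.1, "dz": -0.5, "turn": 0}
    - {"dx": 0, "dy": 0, "dz": -0.8, "turn": 0}
    - {"dx": 0, "dy": 0, "dz": -1, "turn": 0}
    - {"dx": 0, "dy": 0, "dz": -1, "turn": 0}
    - {"dx": 0, "dy": 0, "dz": -1, "turn": 0}
    - {"dx": 0, "dy": 0, "dz": -1, "turn": 0}
    - {"dx": 0, "dy": 0, "dz": -0.6, "turn": 0}
    - {"dx": 0, "dy": 0, "dz": -0.4, "turn": 0}
    - {"dx": 0, "dy": 0, "dz": -0.2, "turn": 0}
    - {"dx": 0, "dy": 0, "dz": 0, "turn": 0}
    - {"dx": 0, "dy": 0, "dz": 0, "turn": 0}

```text
time: 36.62
tool_pos: [0.5561, -0.1507, 0.1046]
tcp_rot: [-0.027, 3.141, -0.0]
wrist_force: [-0.1, 0.1, -5.5]
width: 0.263
```

Run:
```python
from h import *
s=bot.read_state();x,y,z=s['tool_pos'];print(x,y,z,s['wrist_force'])
p,d,i=shot('wrist');P=cloud(d,i);X,Y,Z=np.moveaxis(P,-1,0)
g=(abs(X-x)<.045)&(abs(Y-y)<.035)&(d>0)&(Z>.0565)&(Z<z+.0025)
q=P[g];print('c',q[:,0].min()*1000+31,(q[:,1].min()+q[:,1].max())*500,np.ptp(q[:,1]))
m=g&(abs(X-x+.026)<.001)&(abs(Y-y)<.008);print('shoulder z',np.median(Z[m]),'goal .0899')
```

```text
0.5561236845380354 -0.1507098181476806 0.10462165176202005 [-0.1288406   0.10378832 -5.47240822]
c 554.4896125297597 -151.46448488737684 0.061912073679076016
shoulder z 0.0964339391561204 goal .0899
```

>>> jog_arm:
  motion:
    - {"dx": -0.04, "dy": 0.03, "dz": -0.2, "turn": 0}
    - {"dx": 0, "dy": 0, "dz": -0.15, "turn": 0}
    - {"dx": 0, "dy": 0, "dz": -0.1, "turn": 0}
    - {"dx": 0, "dy": 0, "dz": -0.05, "turn": 0}
    - {"dx": 0, "dy": 0, "dz": -0.05, "turn": 0}
    - {"dx": 0, "dy": 0, "dz": 0, "turn": 0}
    - {"dx": 0, "dy": 0, "dz": 0, "turn": 0}

```text
time: 37.25
tool_pos: [0.5555, -0.1503, 0.0995]
tcp_rot: [-0.027, 3.141, -0.0]
wrist_force: [-3.0, 2.0, 0.8]
width: 0.27
```

>>> jog_arm:
  motion:
    - {"dx": 0, "dy": 0, "dz": 0, "turn": 0}
    - {"dx": 0, "dy": 0, "dz": 0, "turn": 0}
    - {"dx": 0, "dy": 0, "dz": 0, "turn": 0}
    - {"dx": 0, "dy": 0, "dz": 0, "turn": 0}
    - {"dx": 0, "dy": 0, "dz": 0, "turn": 0}
    - {"dx": 0, "dy": 0, "dz": 0, "turn": 0}
  fingers: 4.6

```text
time: 37.75
tool_pos: [0.5556, -0.1503, 0.0989]
tcp_rot: [-0.027, 3.141, -0.0]
wrist_force: [0.1, 0.1, -0.3]
width: 0.537
```

>>> jog_arm:
  motion:
    - {"dx": 0, "dy": 0, "dz": 0.5, "turn": 0}
    - {"dx": 0, "dy": 0, "dz": 1, "turn": 0}
    - {"dx": 0, "dy": 0, "dz": 2, "turn": 0}
    - {"dx": 0, "dy": 0, "dz": 2.5, "turn": 0}
    - {"dx": 0, "dy": 0, "dz": 2.5, "turn": 0}
    - {"dx": 0, "dy": 0, "dz": 2.5, "turn": 0}
    - {"dx": 0, "dy": 0, "dz": 0, "turn": 0}
    - {"dx": 0, "dy": 0, "dz": 0, "turn": 0}

```text
time: 38.42
tool_pos: [0.5571, -0.1508, 0.2122]
tcp_rot: [-0.027, 3.136, -0.003]
wrist_force: [-0.3, -0.5, -0.3]
width: 0.538
```

Run:
```python
from h import *
p,d,i=shot('wrist','w14.png');P=cloud(d,i);X,Y,Z=np.moveaxis(P,-1,0)
g=(X>.45)&(X<.65)&(Y>-.22)&(Y<.02)&(d>0)
print('knob',rect(P,g&(Z>.112)&(Z<.13)))
print('weight',rect(P,g&(Z>.083)&(Z<.1)&(Y<-.1)))
print('padlock',rect(P,g&(Z>.059)&(Z<.09)&(Y>-.075)))
print('lath',rect(P,g&(Z>.0505)&(Z<.0575)))
print('batten',rect(P,g&(Z>.038)&(Z<.05)&(Y<-.1)&(X>.585)),rect(P,g&(Z>.038)&(Z<.05)&(Y<-.1)&(X<.52)))
```

```text
knob {'c': array([ 553.6, -151.7]), 'size': array([25. , 25.4]), 'long': 179.75, 'z': 0.1206, 'n': 773}
weight {'c': array([ 553.7, -151.5]), 'size': array([60.7, 60.8]), 'long': 170.47, 'z': 0.0915, 'n': 2586}
padlock {'c': array([550.8, -42.9]), 'size': array([40.3, 60. ]), 'long': 1.1, 'z': 0.0684, 'n': 1794}
lath {'c': array([552.7, -92. ]), 'size': array([49.5, 77.3]), 'long': 91.18, 'z': 0.054, 'n': 2866}
batten {'c': array([ 609.9, -150.8]), 'size': array([26.3, 44.8]), 'long': 91.09, 'z': 0.046, 'n': 766} {'c': array([ 501.5, -152.2]), 'size': array([36.1, 45. ]), 'long': 91.06, 'z': 0.0461, 'n': 1676}
```

View pics/w14.png

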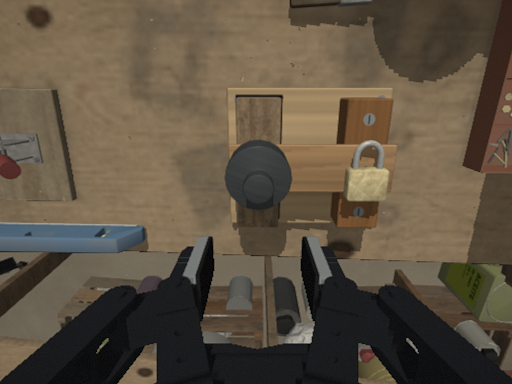

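The weight stands upright over the batten at (258,175), and the padlock is on the lath over the rail at (366,180). I'll do a last check of everything from the top camera and hand in.

Run:
```python
from h import *
z=np.load('top0.npz');i=viewer.camera_info('top')
p,d,_=shot('top','t9.png')
for n,D in(('before',z['d']),('after',d)):
  P=cloud(D,i);X,Y,Z=np.moveaxis(P,-1,0)
  print(n,'brush',rect(P,(X>.3)&(X<.42)&(Y>-.13)&(Y<.12)&(Z>.005)),'tape',rect(P,(X>.47)&(X<.575)&(Y>.25)&(Y<.36)&(Z>.008)))
g=(X>.45)&(X<.65)&(Y>-.22)&(Y<.02)
m=g&(Z>.0505)&(Z<.0575)&(abs(X-.553)<.03);print('lath y ends',Y[m].min(),Y[m].max())
print('knob',rect(P,g&(Z>.112)&(Z<.13)),'padlock',rect(P,g&(Z>.059)&(Z<.09)&(Y>-.075)))
s=bot.read_state();print(s['time'],s['wrist_force'],s['joint_vel'].round(3))
bot.finish_job()
```

```text
before brush {'c': array([365.5, -21.5]), 'size': array([ 51.4, 205.5]), 'long': 92.86, 'z': 0.0123, 'n': 844} tape {'c': array([512.8, 301.6]), 'size': array([64.7, 67.4]), 'long': 44.93, 'z': 0.0175, 'n': 326}
after brush {'c': array([359.8, -24.6]), 'size': array([119.7, 210.8]), 'long': 90.3, 'z': 0.6814, 'n': 7826} tape {'c': array([512.8, 301.4]), 'size': array([64.6, 67.3]), 'long': 44.46, 'z': 0.0173, 'n': 335}
lath y ends -0.095498014417934 -0.012579685067456782Traceback (most recent call last):
  File "<stdin>", line 9, in <module>
  File "h.py", line 20, in rect
    k=1+np.argmax(s[1:,4]); q=P[l==k]
        ~~~~~~~~~^^^^^^^^^
    return _wrapfunc(a, 'argmax', axis=axis, out=out, **kwds)
    return bound(*args, **kwds)
ValueError: attempt to get argmax of an empty sequence
```

The arm hides the knob and brush from the top camera, so I'll check those from the side camera and then hand in.

Run:
```python
from h import *
z=np.load('side0.npz');i=viewer.camera_info('side')
p,d,_=shot('side','s9.png')
for n,D in(('before',z['d']),('after',d)):
  P=cloud(D,i);X,Y,Z=np.moveaxis(P,-1,0)
  m=(D>0)&(X>.3)&(X<.42)&(Y>-.13)&(Y<.05)&(Z>.006)&(Z<.03);print(n,'brush',m.sum(),P[m].mean(0).round(4))
m=(d>0)&(abs(X-.554)<.05)&(abs(Y+.15)<.05)&(Z>.06)&(Z<.15);print('weight',P[m].min(0).round(3),P[m].max(0).round(3))
s=bot.read_state();print(s['time'],s['wrist_force'].round(1),abs(s['joint_vel']).max().round(3))
print(bot.finish_job())
```

```text
before brush 483 [ 0.3689 -0.0675  0.011 ]
after brush 485 [ 0.3689 -0.0669  0.011 ]
weight [ 0.525 -0.183  0.06 ] [ 0.586 -0.121  0.121]
38.5667 [-0.3  0.6 -0. ] 0.012
the job is handed in; nothing more can be done
None
```

The glue-up is set up as asked and handed in at about 38.6 s of the 109 s allowed. I placed the batten, lath, padlock and weight in that order.

**Last checks (positions in world x, y, mm):**

| Item | Measured | Target |
|---|---|---|
| Batten on pad | centre (553.4, -151.3), top at 46 mm, within about 0.2° of the pad's line | about (554, -151) |
| Lath | centre (552.9, -96.2) at 90.9°, measured before the weights went on | board centre (553.3, -95.9) |
| Padlock on lath over rail | (550.8, -42.9) | about (552.4, -41), so up to 2 mm off |
| Weight on lath over batten | (553.7, -151.5), upright, knob in line with the body, top at 121 mm | about (554, -151) |

- **Bystanders:** the tape had not moved (top camera) and neither had the brush (side camera), both within 1 mm.
- **Robot:** the arm was clear of everything and nearly still when I handed in.

**What went wrong on the way:**
- The first close on the lath was too high and missed without moving it; the second held.
- The final top-camera check of the brush and knob failed because the arm blocked the view, so I checked both with the side camera instead.
- With the weight and padlock on top, only part of the lath was visible, so I could not re-measure its centre after loading. The visible part lay at 91.2° with its top at 54 mm.

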